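# Put the mixed-up coffee samples back at their grading stations

## Task

The three coffee sample containers stand at the wrong stations: put the tall round tin in the middle of the scale's pan, the square tin in the middle of the wooden sieve and the squat jar in the middle of the round ring on the moisture meter, parking a container on the empty cork mat on the way. Keep the containers upright throughout, set them down instead of dropping them, let go of them all, and leave the bowl, the brush and the scoop where they are.

Things in the scene. Friction and masses are not known exactly. Their poses are not given: they have to be found in the camera images.
- tall_tin: Tall round lidded tin: aluminium, paper band, black lid. 100 high, 48 in diameter (lid, the top 16, 50). Loose, upright, about 0.2 kg. Origin: centre of its underside; z up. It starts at a wrong station and belongs on the scale
- square_tin: Square lidded tin: dark steel with a bright steel lid. 80 high, 48 x 48 (lid, the top 14, 50 x 50); its sides face its own x and y axes. Loose, upright, any yaw, about 0.2 kg. Origin: centre of its underside; z up. It starts at a wrong station and belongs in the sieve
- squat_jar: Squat round white ceramic jar with a wooden lid. 70 high, 60 in diameter (lid, the top 14, 58). Loose, upright, about 0.3 kg. Origin: centre of its underside; z up. It starts at a wrong station and belongs on the moisture meter
- scale: Bench scale, fixed: flat black body 145 x 125, 24 high, with a round aluminium pan 100 in diameter whose flat top is 36 above the origin. Origin: on the table under the pan's centre; z up, x away from its blank display
- sieve: Small square wooden sieve, fixed: outside 130 x 130, walls 12 thick and 30 high, so 106 x 106 inside; its dark perforated floor is 10 above the origin. Origin: on the table under the centre; z up
- meter: Moisture meter, fixed: flat white body 155 x 125, 40 high, with a round black ring on top (90 inside diameter, standing 5 above the top). Things stand inside the ring, 40 above the origin. Origin: on the table under the ring's centre; z up, x away from its blank display
- mat: Round cork mat, fixed, 110 in diameter, 5 thick; empty at the start, the free spot for parking. Origin: centre of its underside, on the table; z up
- bowl: Bystander: white ceramic cupping bowl, 84 in diameter, 50 high, standing loose beyond the stations. Origin: centre of its underside
- brush: Bystander: wooden-handled brush about 170 long, lying loose beyond the stations. Origin: on its underside
- scoop: Bystander: small aluminium scoop, cup 54 in diameter and 30 high with a flat handle 80 long towards its -x, standing loose. Origin: centre of the cup's underside
Things that resemble listed ones, but are neither listed nor needed, are in the scene too. What is shaped like the squat_jar but green is not meant. Leave any green look-alike of the scale alone.

How it is judged:
By the outcome, as a careful person would: the job done as asked, in the order asked, and still so for the second after the job is handed in, with the robot touching nothing.
It also fails if it takes over 104 s, if anything falls off the work surface, if the arm or the gripper's body presses on something with over 40 N, if the wrist force passes 120 N, or if a joint passes its speed limit or range.

## Robot

A 6-joint arm with a two-finger parallel gripper is mounted at the origin on the work surface. World frame = base frame: x ahead of the robot, y to its left, z up, the work surface at z = 0. Lengths are in mm, angles in rad, forces in N, time in s.
With the tool pointing down it reaches from about 350 to 775 mm from the base axis. Payload 7.3 kg.
Tool frame: the origin (TCP) lies between the finger pads; the fingertips stand tcp_to_tips ahead of it and the grasp point (between the pads) lies 5 mm behind it (tcp_to_tips is the distance from the TCP to the fingertips, in mm); z points along the fingers, x is the direction in which the jaws open and shut, and the axes are right-handed (so a half turn about z gives the same grasp; the last joint's range is limited). The gripper opens to 92 mm and grips with 3 to 60 N. Pads are 19 mm wide; open, the fingers measure 130 mm over their backs; the gripper's body (75 mm by 190 mm) begins 47 mm behind the grasp point.
Start: joints at [1.061, 0.342, 1.524, -0, 1.275, -0.146], TCP at [186.796, 490.664, 240.741] pointing down, gripper open.
Joint ranges: [-2.53, 2.53], [-0.77, 2.02], [0.04, 2.7], [-1, 4.14], [0.28, 2.66], [-3.11, 3.11]. Speed limits (rad/s): [2.57, 2.57, 3.14, 3.14, 3.14, 3.14].

## Interface

Orientations are given as [roll, pitch, yaw] about the fixed x, y, z axes, in that order (R = Rz(yaw) Ry(pitch) Rx(roll)).
In Python, from plant import * gives the robot as it stands.
- The arm moves only by the tool drive_tool, never from a script. Its argument "deltas" is a list of rows, each an object of numbers: "hand": the gripper's target within -1 to 1 (shut at 1, half-way at 0, fully open at -1); "tx", "ty", "tz": the shift along the tool's x, y, z each as a share of 4 cm, from -1 to 1; "wx", "wy", "wz": the turn, a rotation vector about the tool's x, y, z each as a share of 5 degrees, from -1 to 1. In form: [{"hand": .., "tx": .., "ty": .., "tz": .., "wx": .., "wy": .., "wz": ..}, ...]. A call has 1 to 20 rows; each row shifts and turns the commanded pose from where the row before left it, along the tool's axes as they then stand; what a row does not reach is not made up. A row lasts 1/12 s, in which the tool goes at most 41.7 mm and 7.16 degrees, less where a joint would pass 70% of its speed; a pose out of reach is approached as far as the arm can. A call with a number of a shift or a turn outside -1 to 1 is refused whole. A call with a gripper value outside its range is refused whole. The fingers move at their own pace and stop on an object; the grip force is fixed at half the most. Time passes only in rows, so rows that do not move let the fingers close. It gives the time, the measured TCP pose, the force and the opening at its end, in the units of the state.
- get_obs(): the state, without advancing time (a new reading comes with each control period).
- capture(name): name is "scene" or "top" or "wrist"; returns the picture (420x560x3 uint8, red, green, blue); there is no depth.
- camera_model(name): a dict with "fx", "fy", "cx", "cy" (pixels), "rvec" (rotation vector, rad) and "tvec" (3), from world to camera coordinates, as OpenCV has them. Camera axes: x right, y down, z forward; pixel columns grow to the right and rows downward; lengths in mm; the calibration is good to about 2 mm. A picture is of the moment at which its call begins: read the wrist's pose just before it. camera_model takes no time and is no camera call; for the wrist camera it gives the pose at the moment of the call.
- close_job(): hands the job in, once; it reports no verdict.
The state is a dict: "time": time; "joint_positions": joint angles; "dq": joint speeds; "tau": joint torques, N m; "tool_pos": TCP position; "tcp_rot": TCP orientation; "contact_force": force on the tool from outside, world axes, zero at the start; "moment": the same for the moment, N m; "grip_width": finger opening in mm.
Only numpy, scipy, OpenCV 4.12 (cv2) and the standard library are available. Lean on these libraries where they do the work, as an engineer would, in place of code of your own. Each camera call takes 0.05 s, during which the arm holds its last target.

## Working session

There is one attempt and no reset: what is moved stays moved. The work goes in short steps, Python scripts to look and compute and a tool call to move; the robot and the scene stay as the last step left them, time stands still between calls to the robot, and variables do not carry over. Pictures are saved under pics/ and viewed, and the job is handed in when it is done.

Besides the shell and the picture viewer there is one more tool, called as name([rows], argument=value, ...), one row to a line, values as JSON. drive_tool: Moves the arm, as the interface text tells. Its arguments: {"type":"object","properties":{"deltas":{"type":"array","items":{"type":"object","properties":{"hand":{"type":"number"},"tx":{"type":"number"},"ty":{"type":"number"},"tz":{"type":"number"},"wx":{"type":"number"},"wy":{"type":"number"},"wz":{"type":"number"}}}}},"required":["deltas"]}

```bash
ls; mkdir -p pics; python3 - <<'E'
from plant import *
import cv2
o=get_obs();print(o)
for n in("scene","top","wrist"):
    m=camera_model(n);print(n,m)
    cv2.imwrite(f"pics/{n}0.png",capture(n)[:,:,::-1])
E
```

```text
pics
{'time': 0.0, 'joint_positions': array([ 1.06099251e+00,  3.42722464e-01,  1.52502641e+00, -1.06797353e-05,
        1.27539600e+00, -1.45990349e-01]), 'dq': array([ 0.00173003,  0.00109328, -0.00172005,  0.00035936,  0.00059325,
        0.00185039]), 'tau': array([-1.52527336e-04, -4.31233513e+01, -2.44216204e+01,  7.18579930e-02,
        5.58807270e-02, -1.19145575e-04]), 'tool_pos': array([186.60134132, 490.30144276, 240.04180307]), 'tcp_rot': array([-3.14137695e+00,  1.53719570e-03,  1.20698614e+00]), 'contact_force': array([-0.1355521 , -0.18735832,  0.1560086 ]), 'moment': array([-0.02242353,  0.00108633,  0.02055661]), 'grip_width': 91.76780822175435}
scene {'fx': 545.1219165807834, 'fy': 545.1219165807834, 'cx': 270.97587330947476, 'cy': 217.75215132863153, 'rvec': array([ 0.99383641,  2.35778716, -1.13503327]), 'tvec': array([ 402.09260828, -210.49946296, 1677.19982595])}
top {'fx': 533.6168260775429, 'fy': 533.6168260775429, 'cx': 273.3008765209268, 'cy': 208.90605011402027, 'rvec': array([ 2.19234804, -2.19402944,  0.08726143]), 'tvec': array([ -35.16885011,  569.26790069, 1504.82470955])}
wrist {'fx': 342.79919193924866, 'fy': 342.79919193924866, 'cx': 280.75437872907594, 'cy': 212.77418371944682, 'rvec': array([-2.3627811 , -1.63060105, -0.25824256]), 'tvec': array([-526.76887742,  -38.60651289,  392.21118005])}
```

View pics/scene0.png

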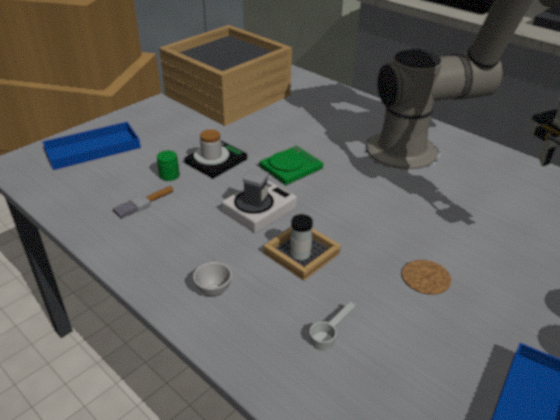

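View pics/top0.png

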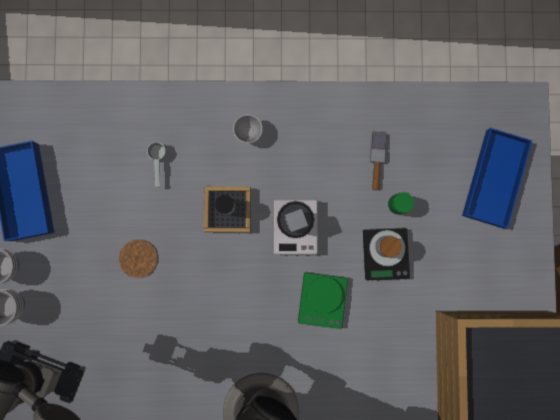

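View pics/wrist0.png

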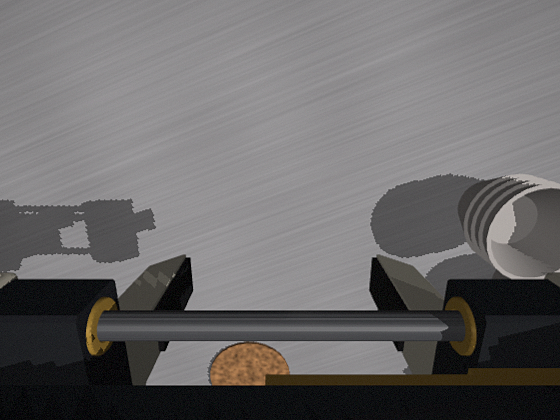

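The scene picture shows the tall tin (302,238) in the sieve, the square tin (256,188) on the white meter, and the squat jar (210,146) on the black scale. The cork mat (427,277) is empty. Look-alikes: the green jar-shaped can (168,165) could be taken for the squat jar (210,146), and the green scale (291,164) for the black scale (215,157). Other round or white things are the two white tubes at the left of the top view (3,266)/(5,307) and the bowl (212,279). I choose the white jar with the wooden lid and the black scale, and check both in close crops.

```bash
cat > h.py <<'E'
import numpy as np,cv2
def cam(m):
    R=cv2.Rodrigues(np.array(m['rvec'],float))[0];return R,np.array(m['tvec'],float)
def pix2w(m,u,v,z):
    R,t=cam(m);c=-R.T@t
    d=R.T@np.array([(u-m['cx'])/m['fx'],(v-m['cy'])/m['fy'],1.])
    return (c+d*(z-c[2])/d[2])
def proj(m,P):
    K=np.array([[m['fx'],0,m['cx']],[0,m['fy'],m['cy']],[0,0,1.]])
    return cv2.projectPoints(np.atleast_2d(np.array(P,float)),np.array(m['rvec'],float),np.array(m['tvec'],float),K,None)[0][:,0]
E
python3 - <<'E'
import cv2,numpy as np
im=cv2.imread('pics/top0.png')
a=cv2.resize(im[180:290,190:320],None,fx=6,fy=5.4,interpolation=cv2.INTER_CUBIC)
a=cv2.resize(im[180:280,195:325],None,fx=6,fy=6,interpolation=cv2.INTER_CUBIC);cv2.imwrite('pics/c1.png',a)
a=cv2.resize(im[180:290,340:440],None,fx=5,fy=5,interpolation=cv2.INTER_CUBIC);cv2.imwrite('pics/c2.png',a)
im=cv2.imread('pics/scene0.png')
a=cv2.resize(im[120:280,150:350],None,fx=3.75,fy=3.75,interpolation=cv2.INTER_CUBIC);cv2.imwrite('pics/c3.png',a)
E
```

```text
(no output)
```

View pics/c1.png

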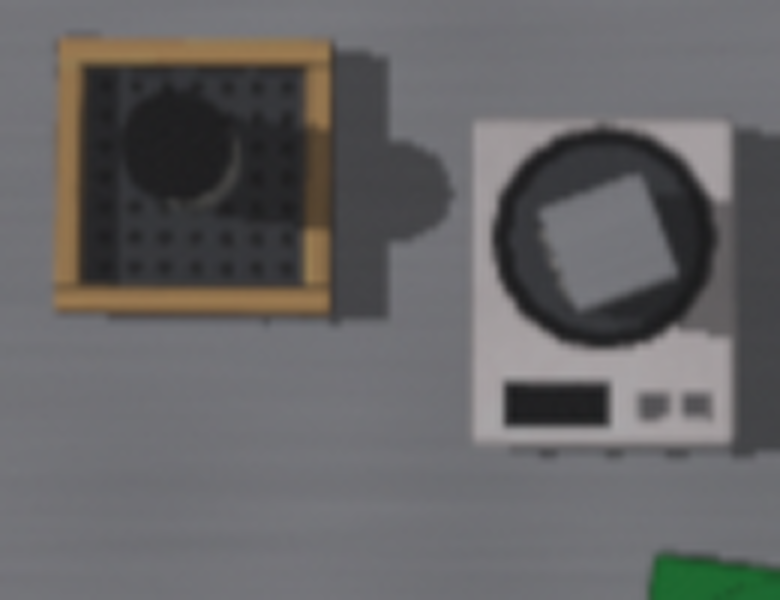

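View pics/c2.png

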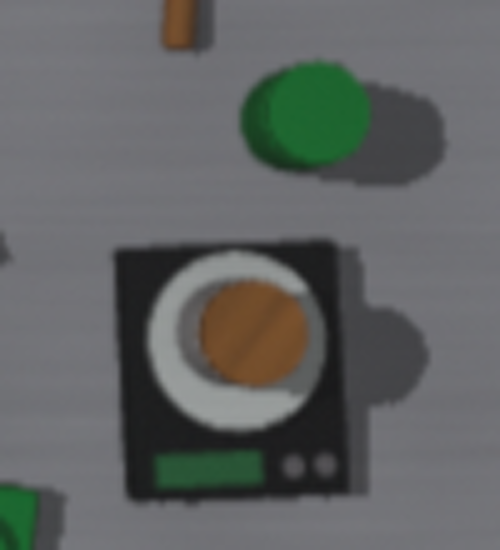

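View pics/c3.png

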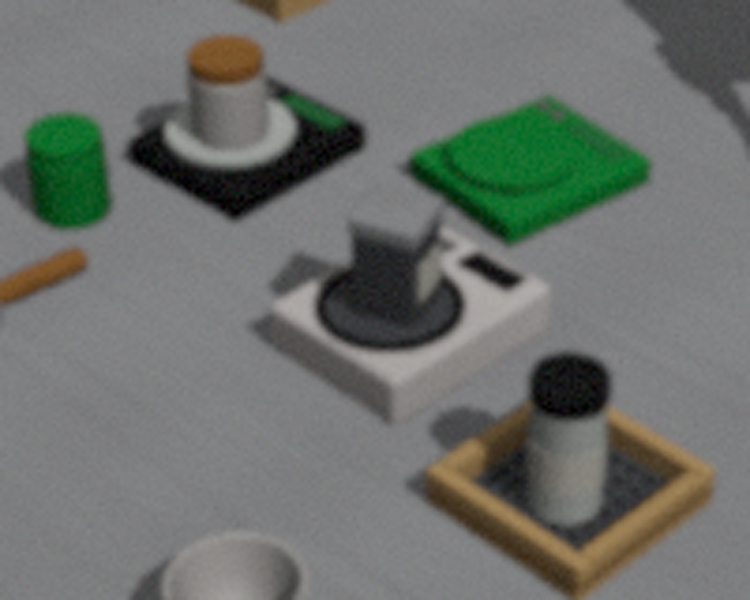

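The crops show the jar with a brown wooden lid on the black scale with the aluminium pan. The green can and the green scale are clearly separate objects. Next I measure.

```bash
cat > meas.py <<'E'
from plant import *
from h import *
m=camera_model('top');s=camera_model('scene')
R,t=cam(m);print('top cam',-R.T@t)
c1=lambda x,y:(195+(x+.5)/6-.5,180+(y+.5)/6-.5)
c2=lambda x,y:(340+(x+.5)/5-.5,180+(y+.5)/5-.5)
W=lambda p,z:np.round(pix2w(m,*p,z),1)
print('tall',W(c1(180,147),110))
for q in[(60,38),(332,38),(332,290),(55,290)]:print('sieve corner',W(c1(*q),30))
for q in[(540,210),(640,173),(680,273),(580,313)]:print('sq',W(c1(*q),120))
print('ring',W(c1(605,238),45),W(c1(493,238),45),W(c1(717,238),45))
for q in [(473,120),(733,120),(733,443),(473,443)]:print('meter corner',W(c1(*q),40))
print('jar',W(c2(255,333),106)); print('pan',W(c2(237,341),36))
im=cv2.imread('pics/top0.png')
hsv=cv2.cvtColor(im,cv2.COLOR_BGR2HSV)
k=((hsv[...,0]<20)&(hsv[...,1]>90)).astype(np.uint8)
for nm,(x0,y0,x1,y1),z in[('mat',(110,230,165,285),5),('jarlid',(370,230,405,262),106)]:
    ys,xs=np.nonzero(k[y0:y1,x0:x1]);
    e=cv2.minEnclosingCircle(np.c_[xs+x0,ys+y0].astype(np.float32));u=(xs.mean()+x0,ys.mean()+y0)
    print(nm,u,e,W(u,z),len(xs))
k=((hsv[...,2]>110)&(hsv[...,1]<40)).astype(np.uint8)
E
python3 meas.py
```

```text
top cam [ 466.96393353  -16.70601314 1539.95642508]
tall [576.2  96.3 110. ]
sieve corner [634.  159.6  30. ]
sieve corner [634.1  30.9  30. ]
sieve corner [514.7  30.7  30. ]
sieve corner [514.8 161.1  30. ]
sq [547.3 -64.4 120. ]
sq [ 563.8 -109.   120. ]
sq [ 519.2 -126.5  120. ]
sq [501.5 -82.  120. ]
ring [538.4 -97.3  45. ] [538.4 -44.9  45. ] [ 538.4 -149.7   45. ]
meter corner [594.2 -35.7  40. ]
meter corner [ 594.2 -158.1   40. ]
meter corner [ 442.7 -157.1   40. ]
meter corner [442.9 -35.5  40. ]
jar [ 462.8 -349.8  106. ]
pan [ 458.1 -355.8   36. ]
mat (np.float64(137.83273381294964), np.float64(258.18345323741005)) ((137.94186401367188, 258.2054138183594), 19.026792526245117) [429.3 351.4   5. ] 1112
jarlid (np.float64(390.1171428571429), np.float64(246.33142857142857)) ((390.18316650390625, 246.16336059570312), 10.663300514221191) [ 462.5 -348.4  106. ] 350
```

```bash
cat > ov.py <<'E'
from plant import *
from h import *
import sys
def circ(x,y,z,r):
    a=np.linspace(0,2*np.pi,60);return np.c_[x+r*np.cos(a),y+r*np.sin(a),0*a+z]
def box(x,y,z,a,b,yaw,ox=0):
    q=np.array([[-a+ox,-b],[a+ox,-b],[a+ox,b],[-a+ox,b],[-a+ox,-b]]);c,s=np.cos(yaw),np.sin(yaw)
    q=q@np.array([[c,s],[-s,c]]);return np.c_[q+[x,y],np.full(5,z)]
L=[circ(576.2,96.3,110,25),circ(576.2,96.3,10,24),box(569,95.5,30,65,65,0),box(569,95.5,30,53,53,0),
 box(533,-95.5,120,25,25,np.radians(20.3)),box(533,-95.5,40,24,24,np.radians(20.3)),circ(538.4,-97.3,45,45),
 circ(462.6,-349,106,29),circ(462.6,-349,36,30),circ(458.1,-355.8,36,50),circ(429.3,351.4,5,55)]
for n,crops in(('top',[(195,175,325,275,6),(340,180,440,290,5)]),('scene',[(150,120,350,280,3.75)])):
    m=camera_model(n);im=cv2.imread(f'pics/{n}0.png')
    for i,(x0,y0,x1,y1,f) in enumerate(crops):
        a=cv2.resize(im[y0:y1,x0:x1],None,fx=f,fy=f,interpolation=cv2.INTER_CUBIC)
        for P in L:
            p=(proj(m,P)-[x0,y0]+.5)*f-.5
            cv2.polylines(a,[np.round(p).astype(np.int32)],False,(0,255,255),1)
        cv2.imwrite(f'pics/{sys.argv[1]}_{n}{i}.png',a)
E
python3 ov.py ov1
```

```text
(no output)
```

View pics/ov1_top0.png

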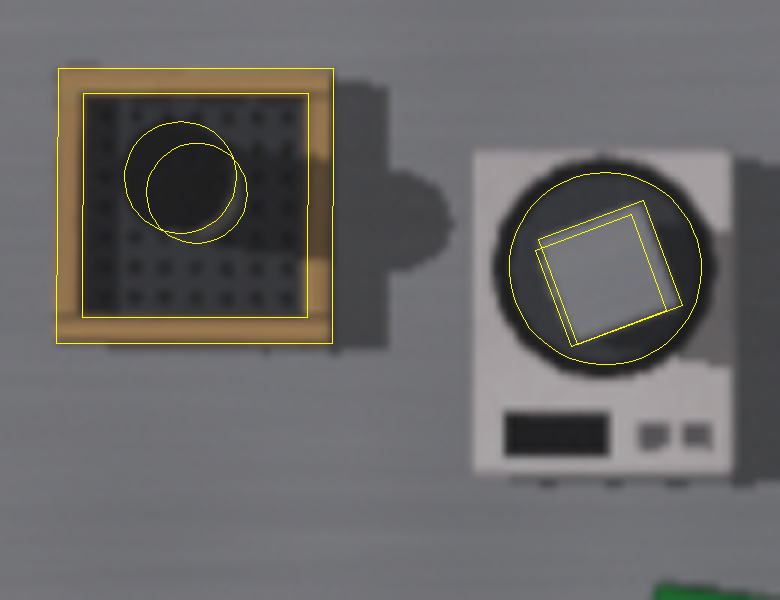

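View pics/ov1_top1.png

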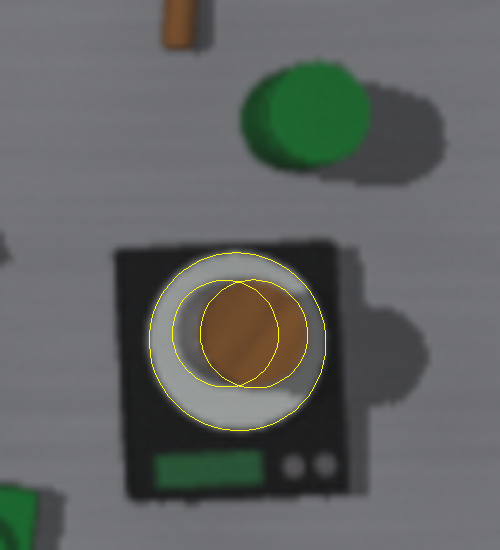

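View pics/ov1_scene0.png

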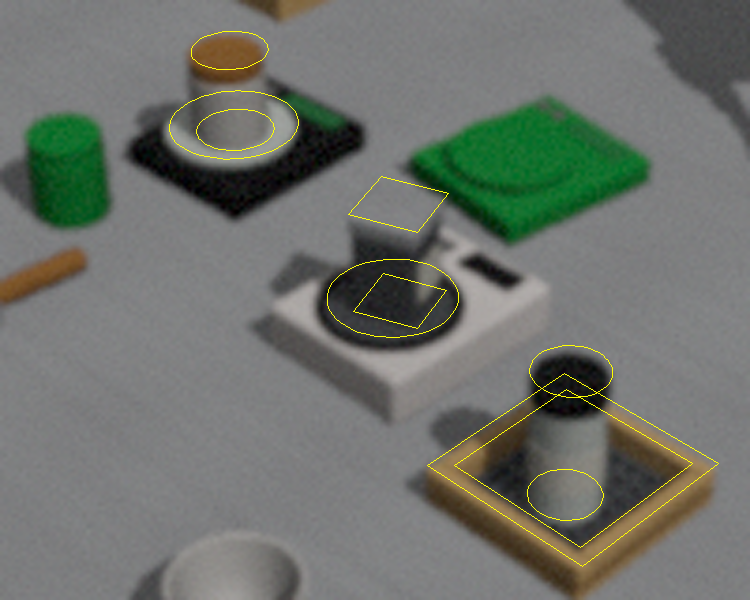

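```bash
python3 - <<'E'
import plant
print([n for n in dir(plant) if not n.startswith('_')], getattr(plant,'tcp_to_tips',None))
from plant import *
o=get_obs();print(o['time'],o['tool_pos'],o['tcp_rot'])
E
```

```text
['Unreachable', 'camera_model', 'capture', 'close_job', 'get_obs', 'tcp_to_tips'] 14.0
0.15 [186.66469472 490.3964012  240.22068307] [-3.14145011e+00  1.11299803e-03  1.20699134e+00]
```

drive_tool([
  {"hand": -1, "wz": 0.5},
  {"hand": -1, "wz": 0.98},
  {"hand": -1, "wz": 0.98},
  {"hand": -1, "wz": 0.98},
  {"hand": -1, "wz": 0.98},
  {"hand": -1, "wz": 0.98},
  {"hand": -1, "wz": 0.98},
  {"hand": -1, "wz": 0.98},
  {"hand": -1, "wz": 0.98},
  {"hand": -1, "wz": 0.98},
  {"hand": -1, "wz": 0.46},
  {"hand": -1},
])

```text
invalid input
```

```bash
cat > go.py <<'E'
# usage: go.py x y z yawdeg  -> shift in tool axes (units of 4 cm, at present orientation), turn (units of 5deg)
import sys;from plant import *
import numpy as np
from scipy.spatial.transform import Rotation as Ro
o=get_obs();R=Ro.from_euler('xyz',o['tcp_rot'])
x,y,z,w=map(float,sys.argv[1:5])
d=R.inv().apply(np.array([x,y,z])-o['tool_pos'])/40
Rt=Ro.from_euler('xyz',[np.pi,0,np.radians(w)])
r=np.degrees((R.inv()*Rt).as_rotvec())/5
print('t',round(o['time'],2),'pos',np.round(o['tool_pos'],1),'rot',np.round(np.degrees(o['tcp_rot']),2),'F',np.round(o['contact_force'],1),'w',round(o['grip_width'],1))
print('shift units',np.round(d,3),'turn units',np.round(r,3),'j',np.round(o['joint_positions'],2))
E
python3 go.py 576 96 200 20.3
```

```text
t 0.15 pos [186.7 490.4 240.2] rot [-1.7999e+02  6.0000e-02  6.9160e+01] F [-0.1  0.1  0.4] w 91.9
shift units [-5.75  12.605  1.01 ] turn units [4.000e-03 1.300e-02 9.771e+00] j [ 1.06  0.34  1.52 -0.    1.28 -0.15]
```

drive_tool([
  {"hand": -1, "tx": 0, "ty": 0, "tz": 0, "wx": 0, "wy": 0, "wz": 0.5},
  {"hand": -1, "tx": 0, "ty": 0, "tz": 0, "wx": 0, "wy": 0, "wz": 0.98},
  {"hand": -1, "tx": 0, "ty": 0, "tz": 0, "wx": 0, "wy": 0, "wz": 0.98},
  {"hand": -1, "tx": 0, "ty": 0, "tz": 0, "wx": 0, "wy": 0, "wz": 0.98},
  {"hand": -1, "tx": 0, "ty": 0, "tz": 0, "wx": 0, "wy": 0, "wz": 0.98},
  {"hand": -1, "tx": 0, "ty": 0, "tz": 0, "wx": 0, "wy": 0, "wz": 0.98},
  {"hand": -1, "tx": 0, "ty": 0, "tz": 0, "wx": 0, "wy": 0, "wz": 0.98},
  {"hand": -1, "tx": 0, "ty": 0, "tz": 0, "wx": 0, "wy": 0, "wz": 0.98},
  {"hand": -1, "tx": 0, "ty": 0, "tz": 0, "wx": 0, "wy": 0, "wz": 0.98},
  {"hand": -1, "tx": 0, "ty": 0, "tz": 0, "wx": 0, "wy": 0, "wz": 0.98},
  {"hand": -1, "tx": 0, "ty": 0, "tz": 0, "wx": 0, "wy": 0, "wz": 0.46},
  {"hand": -1, "tx": 0, "ty": 0, "tz": 0, "wx": 0, "wy": 0, "wz": 0},
])

```text
time: 1.15
tool_pos: [186.7, 490.5, 240.5]
tcp_rot: [3.141, 0.0, 0.352]
contact_force: [0.4, -0.4, -0.2]
grip_width: 91.7
```

```bash
python3 go.py 576 96 200 20.3
```

```text
t 1.15 pos [186.7 490.5 240.5] rot [1.7998e+02 2.0000e-02 2.0180e+01] F [ 0.4 -0.4 -0.2] w 91.7
shift units [ 5.734 12.614  1.014] turn units [ 0.004  0.005 -0.025] j [ 1.06  0.34  1.52 -0.    1.28  0.71]
```

drive_tool([
  {"hand": -1, "tx": 0.18, "ty": 0.38, "tz": 0.05, "wx": 0, "wy": 0, "wz": 0},
  {"hand": -1, "tx": 0.36, "ty": 0.79, "tz": 0.06, "wx": 0, "wy": 0, "wz": 0},
  {"hand": -1, "tx": 0.36, "ty": 0.79, "tz": 0.06, "wx": 0, "wy": 0, "wz": 0},
  {"hand": -1, "tx": 0.36, "ty": 0.79, "tz": 0.06, "wx": 0, "wy": 0, "wz": 0},
  {"hand": -1, "tx": 0.36, "ty": 0.79, "tz": 0.06, "wx": 0, "wy": 0, "wz": 0},
  {"hand": -1, "tx": 0.36, "ty": 0.79, "tz": 0.06, "wx": 0, "wy": 0, "wz": 0},
  {"hand": -1, "tx": 0.36, "ty": 0.79, "tz": 0.06, "wx": 0, "wy": 0, "wz": 0},
  {"hand": -1, "tx": 0.36, "ty": 0.79, "tz": 0.06, "wx": 0, "wy": 0, "wz": 0},
  {"hand": -1, "tx": 0.36, "ty": 0.79, "tz": 0.06, "wx": 0, "wy": 0, "wz": 0},
  {"hand": -1, "tx": 0.36, "ty": 0.79, "tz": 0.06, "wx": 0, "wy": 0, "wz": 0},
  {"hand": -1, "tx": 0.36, "ty": 0.79, "tz": 0.06, "wx": 0, "wy": 0, "wz": 0},
  {"hand": -1, "tx": 0.36, "ty": 0.79, "tz": 0.06, "wx": 0, "wy": 0, "wz": 0},
  {"hand": -1, "tx": 0.36, "ty": 0.79, "tz": 0.06, "wx": 0, "wy": 0, "wz": 0},
  {"hand": -1, "tx": 0.36, "ty": 0.79, "tz": 0.06, "wx": 0, "wy": 0, "wz": 0},
  {"hand": -1, "tx": 0.36, "ty": 0.79, "tz": 0.06, "wx": 0, "wy": 0, "wz": 0},
  {"hand": -1, "tx": 0.36, "ty": 0.79, "tz": 0.06, "wx": 0, "wy": 0, "wz": 0},
  {"hand": -1, "tx": 0.17, "ty": 0.38, "tz": 0.05, "wx": 0, "wy": 0, "wz": 0},
  {"hand": -1, "tx": 0, "ty": 0, "tz": 0, "wx": 0, "wy": 0, "wz": 0},
  {"hand": -1, "tx": 0, "ty": 0, "tz": 0, "wx": 0, "wy": 0, "wz": 0},
])

```text
time: 2.73
tool_pos: [577.1, 96.5, 200.0]
tcp_rot: [-3.141, 0.001, 0.353]
contact_force: [-0.4, 0.0, 0.4]
grip_width: 91.7
```

```bash
python3 go.py 576 96 93 20.3; python3 - <<'E'
from plant import *
from h import *
from ov import L
E
cat > wr.py <<'E'
import sys
sys.argv=[sys.argv[0]]+sys.argv[1:]
from plant import *
from h import *
def circ(x,y,z,r):
    a=np.linspace(0,2*np.pi,60);return np.c_[x+r*np.cos(a),y+r*np.sin(a),0*a+z]
def box(x,y,z,a,b,yaw):
    q=np.array([[-a,-b],[a,-b],[a,b],[-a,b],[-a,-b]]);c,s=np.cos(yaw),np.sin(yaw)
    q=q@np.array([[c,s],[-s,c]]);return np.c_[q+[x,y],np.full(5,z)]
def show(name,n,L):
    m=camera_model(n);im=capture(n)[:,:,::-1].copy();cv2.imwrite(f'pics/{name}_raw.png',im)
    np.save(f'pics/{name}_m.npy',m,allow_pickle=True)
    f=1.4
    a=cv2.resize(im,None,fx=f,fy=f,interpolation=cv2.INTER_CUBIC)
    for P in L:
        if min((cam(m)[0]@P.T).T[:,2]+cam(m)[1][2])<20: continue
        cv2.polylines(a,[np.round((proj(m,P)+.5)*f-.5).astype(np.int32)],False,(0,255,255),1)
    cv2.imwrite(f'pics/{name}.png',a)
E
python3 - <<'E'
from wr import *
show('w1','wrist',[circ(576.2,96.3,110,25),box(569,95.5,30,65,65,0),circ(538.4,-97.3,45,45),box(533,-95.5,120,25,25,.354)])
E
```

```text
t 2.73 pos [577.1  96.5 200. ] rot [-1.7995e+02  8.0000e-02  2.0220e+01] F [-0.4  0.   0.4] w 91.7
shift units [-0.027  0.004  2.674] turn units [-0.01   0.015 -0.016] j [ 0.03  0.49  1.41  0.    1.24 -0.32]Traceback (most recent call last):
  File "<stdin>", line 3, in <module>
  File "ov.py", line 19, in <module>
    cv2.imwrite(f'pics/{sys.argv[1]}_{n}{i}.png',a)
                        ~~~~~~~~^^^
IndexError: list index out of range
```

View pics/w1.png

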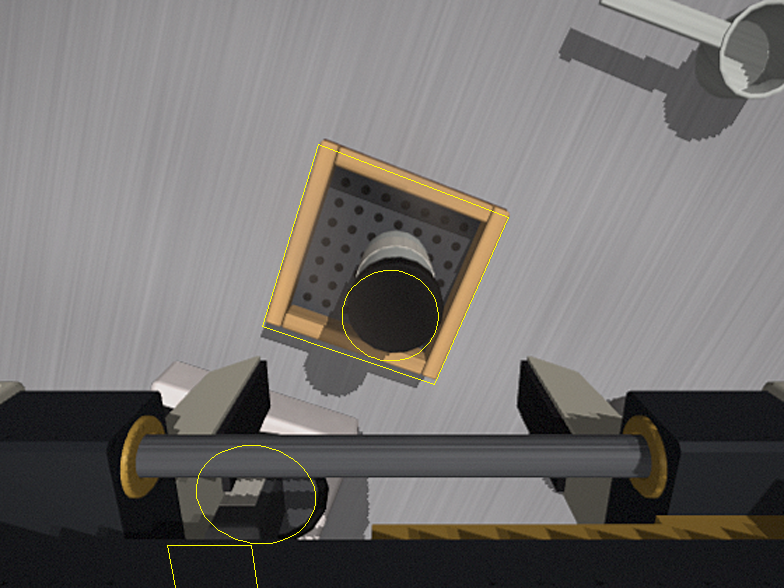

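The wrist picture shows the tin's lid at (395,306), with my projection at (391,314). The sieve agrees within about 4 px, so the cameras agree within about 3 mm. I shift slightly towards +y and descend.

drive_tool([
  {"hand": -1, "tx": 0, "ty": -0.03, "tz": 0.2, "wx": 0, "wy": 0, "wz": 0},
  {"hand": -1, "tx": 0, "ty": 0, "tz": 0.4, "wx": 0, "wy": 0, "wz": 0},
  {"hand": -1, "tx": 0, "ty": 0, "tz": 0.4, "wx": 0, "wy": 0, "wz": 0},
  {"hand": -1, "tx": 0, "ty": 0, "tz": 0.4, "wx": 0, "wy": 0, "wz": 0},
  {"hand": -1, "tx": 0, "ty": 0, "tz": 0.4, "wx": 0, "wy": 0, "wz": 0},
  {"hand": -1, "tx": 0, "ty": 0, "tz": 0.4, "wx": 0, "wy": 0, "wz": 0},
  {"hand": -1, "tx": 0, "ty": 0, "tz": 0.3, "wx": 0, "wy": 0, "wz": 0},
  {"hand": -1, "tx": 0, "ty": 0, "tz": 0.17, "wx": 0, "wy": 0, "wz": 0},
  {"hand": -1, "tx": 0, "ty": 0, "tz": 0, "wx": 0, "wy": 0, "wz": 0},
  {"hand": -1, "tx": 0, "ty": 0, "tz": 0, "wx": 0, "wy": 0, "wz": 0},
])

```text
time: 3.62
tool_pos: [576.5, 98.9, 94.1]
tcp_rot: [-3.141, -0.0, 0.355]
contact_force: [0.8, 0.5, 0.3]
grip_width: 91.9
```

```bash
python3 - <<'E'
from wr import *
show('w2','wrist',[])
E
python3 go.py 576.5 98 93 20.3
```

```text
t 3.67 pos [576.9  98.8  94.6] rot [ 1.7999e+02 -6.0000e-02  2.0310e+01] F [-0.2 -0.5  1.2] w 91.8
shift units [-0.017  0.015  0.041] turn units [ 0.002 -0.013  0.001] j [ 0.04  0.6   1.54  0.    1.   -0.32]
```

View pics/w2.png

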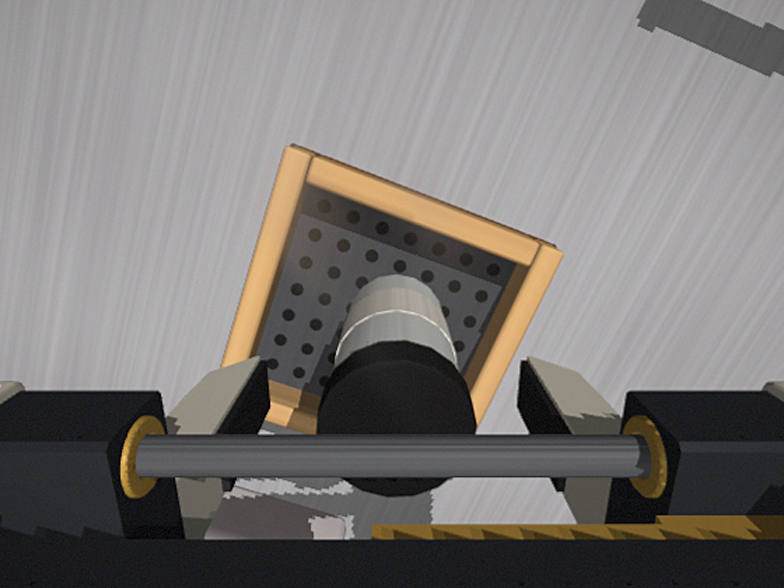

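The tin's lid, centred at about (396,420), sits between the fingers (265 and 520). I close.

drive_tool([
  {"hand": 1, "tx": 0, "ty": 0, "tz": 0, "wx": 0, "wy": 0, "wz": 0},
  {"hand": 1, "tx": 0, "ty": 0, "tz": 0, "wx": 0, "wy": 0, "wz": 0},
  {"hand": 1, "tx": 0, "ty": 0, "tz": 0, "wx": 0, "wy": 0, "wz": 0},
  {"hand": 1, "tx": 0, "ty": 0, "tz": 0, "wx": 0, "wy": 0, "wz": 0},
  {"hand": 1, "tx": 0, "ty": 0, "tz": 0, "wx": 0, "wy": 0, "wz": 0},
  {"hand": 1, "tx": 0, "ty": 0, "tz": 0, "wx": 0, "wy": 0, "wz": 0},
  {"hand": 1, "tx": 0, "ty": 0, "tz": 0, "wx": 0, "wy": 0, "wz": 0},
  {"hand": 1, "tx": 0, "ty": 0, "tz": 0, "wx": 0, "wy": 0, "wz": 0},
])

```text
time: 4.33
tool_pos: [576.9, 98.2, 94.0]
tcp_rot: [3.142, -0.0, 0.353]
contact_force: [0.7, 0.3, 0.3]
grip_width: 49.5
```

```bash
python3 - <<'E'
from wr import *
o=get_obs();p=o['tool_pos']
show('w3','wrist',[circ(p[0],p[1],110,25)])
E
python3 go.py 429 351 160 20.3
```

```text
t 4.38 pos [577.   98.2  94. ] rot [ 1.800e+02 -2.000e-02  2.025e+01] F [ 0.7 -0.4  0.7] w 49.8
shift units [-1.282 -7.209 -1.651] turn units [ 0.    -0.005 -0.009] j [ 0.04  0.6   1.54  0.    1.   -0.32]
```

View pics/w3.png

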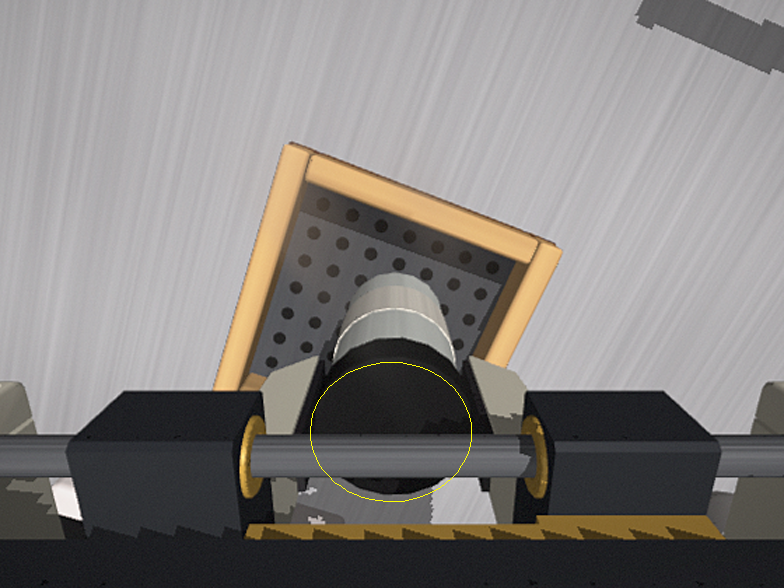

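drive_tool([
  {"hand": 1, "tx": 0, "ty": 0, "tz": -0.15, "wx": 0, "wy": 0, "wz": 0},
  {"hand": 1, "tx": 0, "ty": 0, "tz": -0.3, "wx": 0, "wy": 0, "wz": 0},
  {"hand": 1, "tx": 0, "ty": 0, "tz": -0.4, "wx": 0, "wy": 0, "wz": 0},
  {"hand": 1, "tx": 0, "ty": 0, "tz": -0.4, "wx": 0, "wy": 0, "wz": 0},
  {"hand": 1, "tx": 0, "ty": -0.2, "tz": -0.3, "wx": 0, "wy": 0, "wz": 0},
  {"hand": 1, "tx": -0.08, "ty": -0.4, "tz": -0.1, "wx": 0, "wy": 0, "wz": 0},
  {"hand": 1, "tx": -0.12, "ty": -0.65, "tz": 0, "wx": 0, "wy": 0, "wz": 0},
  {"hand": 1, "tx": -0.12, "ty": -0.65, "tz": 0, "wx": 0, "wy": 0, "wz": 0},
  {"hand": 1, "tx": -0.12, "ty": -0.65, "tz": 0, "wx": 0, "wy": 0, "wz": 0},
  {"hand": 1, "tx": -0.12, "ty": -0.65, "tz": 0, "wx": 0, "wy": 0, "wz": 0},
  {"hand": 1, "tx": -0.12, "ty": -0.65, "tz": 0, "wx": 0, "wy": 0, "wz": 0},
  {"hand": 1, "tx": -0.12, "ty": -0.65, "tz": 0, "wx": 0, "wy": 0, "wz": 0},
  {"hand": 1, "tx": -0.12, "ty": -0.65, "tz": 0, "wx": 0, "wy": 0, "wz": 0},
  {"hand": 1, "tx": -0.12, "ty": -0.65, "tz": 0, "wx": 0, "wy": 0, "wz": 0},
  {"hand": 1, "tx": -0.12, "ty": -0.65, "tz": 0, "wx": 0, "wy": 0, "wz": 0},
  {"hand": 1, "tx": -0.09, "ty": -0.5, "tz": 0, "wx": 0, "wy": 0, "wz": 0},
  {"hand": 1, "tx": -0.03, "ty": -0.25, "tz": 0, "wx": 0, "wy": 0, "wz": 0},
  {"hand": 1, "tx": 0, "ty": 0, "tz": 0, "wx": 0, "wy": 0, "wz": 0},
  {"hand": 1, "tx": 0, "ty": 0, "tz": 0, "wx": 0, "wy": 0, "wz": 0},
])

```text
time: 5.97
tool_pos: [429.1, 350.3, 159.8]
tcp_rot: [3.141, 0.0, 0.355]
contact_force: [-0.0, 0.5, -2.4]
grip_width: 49.9
```

```bash
python3 go.py 429 351 89 20.3
```

```text
t 5.97 pos [429.1 350.3 159.8] rot [1.7996e+02 2.0000e-02 2.0320e+01] F [-0.   0.5 -2.4] w 49.9
shift units [ 0.004 -0.017  1.771] turn units [0.007 0.004 0.003] j [ 0.55  0.47  1.56 -0.    1.11  0.19]
```

drive_tool([
  {"hand": 1, "tx": 0, "ty": 0, "tz": 0.15, "wx": 0, "wy": 0, "wz": 0},
  {"hand": 1, "tx": 0, "ty": 0, "tz": 0.3, "wx": 0, "wy": 0, "wz": 0},
  {"hand": 1, "tx": 0, "ty": 0, "tz": 0.35, "wx": 0, "wy": 0, "wz": 0},
  {"hand": 1, "tx": 0, "ty": 0, "tz": 0.35, "wx": 0, "wy": 0, "wz": 0},
  {"hand": 1, "tx": 0, "ty": 0, "tz": 0.25, "wx": 0, "wy": 0, "wz": 0},
  {"hand": 1, "tx": 0, "ty": 0, "tz": 0.15, "wx": 0, "wy": 0, "wz": 0},
  {"hand": 1, "tx": 0, "ty": 0, "tz": 0.1, "wx": 0, "wy": 0, "wz": 0},
  {"hand": 1, "tx": 0, "ty": 0, "tz": 0.05, "wx": 0, "wy": 0, "wz": 0},
  {"hand": 1, "tx": 0, "ty": 0, "tz": 0.03, "wx": 0, "wy": 0, "wz": 0},
  {"hand": 1, "tx": 0, "ty": 0, "tz": 0, "wx": 0, "wy": 0, "wz": 0},
  {"hand": 1, "tx": 0, "ty": 0, "tz": 0, "wx": 0, "wy": 0, "wz": 0},
])

```text
time: 6.88
tool_pos: [429.3, 350.9, 91.2]
tcp_rot: [-3.141, -0.001, 0.354]
contact_force: [0.2, 0.4, -2.2]
grip_width: 49.5
```

drive_tool([
  {"hand": 1, "tx": 0, "ty": 0, "tz": 0.03, "wx": 0, "wy": 0, "wz": 0},
  {"hand": 1, "tx": 0, "ty": 0, "tz": 0.02, "wx": 0, "wy": 0, "wz": 0},
  {"hand": 1, "tx": 0, "ty": 0, "tz": 0, "wx": 0, "wy": 0, "wz": 0},
  {"hand": 1, "tx": 0, "ty": 0, "tz": 0, "wx": 0, "wy": 0, "wz": 0},
])

```text
time: 7.22
tool_pos: [429.2, 350.8, 89.0]
tcp_rot: [-3.141, -0.001, 0.354]
contact_force: [0.0, 0.8, -1.1]
grip_width: 49.6
```

drive_tool([
  {"hand": 1, "tx": 0, "ty": 0, "tz": 0.015, "wx": 0, "wy": 0, "wz": 0},
  {"hand": 1, "tx": 0, "ty": 0, "tz": 0, "wx": 0, "wy": 0, "wz": 0},
  {"hand": 1, "tx": 0, "ty": 0, "tz": 0, "wx": 0, "wy": 0, "wz": 0},
])

```text
time: 7.47
tool_pos: [429.3, 350.9, 88.9]
tcp_rot: [-3.141, -0.001, 0.354]
contact_force: [-1.0, 0.0, 5.9]
grip_width: 50.0
```

drive_tool([
  {"hand": -1, "tx": 0, "ty": 0, "tz": 0, "wx": 0, "wy": 0, "wz": 0},
  {"hand": -1, "tx": 0, "ty": 0, "tz": 0, "wx": 0, "wy": 0, "wz": 0},
  {"hand": -1, "tx": 0, "ty": 0, "tz": 0, "wx": 0, "wy": 0, "wz": 0},
  {"hand": -1, "tx": 0, "ty": 0, "tz": 0, "wx": 0, "wy": 0, "wz": 0},
  {"hand": -1, "tx": 0, "ty": 0, "tz": 0, "wx": 0, "wy": 0, "wz": 0},
  {"hand": -1, "tx": 0, "ty": 0, "tz": 0, "wx": 0, "wy": 0, "wz": 0},
  {"hand": -1, "tx": 0, "ty": 0, "tz": -0.3, "wx": 0, "wy": 0, "wz": 0},
  {"hand": -1, "tx": 0, "ty": 0, "tz": -0.6, "wx": 0, "wy": 0, "wz": 0},
  {"hand": -1, "tx": 0, "ty": 0, "tz": -0.6, "wx": 0, "wy": 0, "wz": 0},
  {"hand": -1, "tx": 0, "ty": 0, "tz": -0.6, "wx": 0, "wy": 0, "wz": 0},
  {"hand": -1, "tx": 0, "ty": 0, "tz": -0.5, "wx": 0, "wy": 0, "wz": 0},
  {"hand": -1, "tx": 0, "ty": 0, "tz": -0.2, "wx": 0, "wy": 0, "wz": 0},
  {"hand": -1, "tx": 0, "ty": 0, "tz": 0, "wx": 0, "wy": 0, "wz": 0},
])

```text
time: 8.55
tool_pos: [429.9, 351.2, 202.0]
tcp_rot: [-3.141, -0.004, 0.354]
contact_force: [-0.2, -0.5, 0.0]
grip_width: 91.7
```

```bash
python3 go.py 533 -95 200 20.3
```

```text
t 8.55 pos [429.9 351.2 202. ] rot [-179.95   -0.23   20.26] F [-0.2 -0.5  0. ] w 91.7
shift units [-1.443 11.358  0.035] turn units [-0.009 -0.047 -0.009] j [0.55 0.43 1.5  0.   1.21 0.19]
```

drive_tool([
  {"hand": -1, "tx": -0.05, "ty": 0.4, "tz": 0, "wx": 0, "wy": 0, "wz": 0},
  {"hand": -1, "tx": -0.095, "ty": 0.75, "tz": 0, "wx": 0, "wy": 0, "wz": 0},
  {"hand": -1, "tx": -0.095, "ty": 0.75, "tz": 0, "wx": 0, "wy": 0, "wz": 0},
  {"hand": -1, "tx": -0.095, "ty": 0.75, "tz": 0, "wx": 0, "wy": 0, "wz": 0},
  {"hand": -1, "tx": -0.095, "ty": 0.75, "tz": 0, "wx": 0, "wy": 0, "wz": 0},
  {"hand": -1, "tx": -0.095, "ty": 0.75, "tz": 0, "wx": 0, "wy": 0, "wz": 0},
  {"hand": -1, "tx": -0.095, "ty": 0.75, "tz": 0, "wx": 0, "wy": 0, "wz": 0},
  {"hand": -1, "tx": -0.095, "ty": 0.75, "tz": 0, "wx": 0, "wy": 0, "wz": 0},
  {"hand": -1, "tx": -0.095, "ty": 0.75, "tz": 0, "wx": 0, "wy": 0, "wz": 0},
  {"hand": -1, "tx": -0.095, "ty": 0.75, "tz": 0, "wx": 0, "wy": 0, "wz": 0},
  {"hand": -1, "tx": -0.095, "ty": 0.75, "tz": 0, "wx": 0, "wy": 0, "wz": 0},
  {"hand": -1, "tx": -0.095, "ty": 0.75, "tz": 0, "wx": 0, "wy": 0, "wz": 0},
  {"hand": -1, "tx": -0.095, "ty": 0.75, "tz": 0, "wx": 0, "wy": 0, "wz": 0},
  {"hand": -1, "tx": -0.095, "ty": 0.75, "tz": 0, "wx": 0, "wy": 0, "wz": 0},
  {"hand": -1, "tx": -0.095, "ty": 0.75, "tz": 0, "wx": 0, "wy": 0, "wz": 0},
  {"hand": -1, "tx": -0.06, "ty": 0.46, "tz": 0, "wx": 0, "wy": 0, "wz": 0},
  {"hand": -1, "tx": 0, "ty": 0, "tz": 0, "wx": 0, "wy": 0, "wz": 0},
  {"hand": -1, "tx": 0, "ty": 0, "tz": 0, "wx": 0, "wy": 0, "wz": 0},
])

```text
time: 10.05
tool_pos: [531.6, -96.0, 198.3]
tcp_rot: [-3.139, 0.002, 0.351]
contact_force: [-0.4, 0.4, 0.2]
grip_width: 91.4
```

```bash
python3 go.py 533 -95 103 20.3; python3 - <<'E'
from wr import *
show('w4','wrist',[circ(538.4,-97.3,45,45),box(533,-95.5,120,25,25,.354)])
show('s4','scene',[circ(429.3,351.4,5,55),circ(429.3,351.4,105,25)])
E
```

```text
t 10.05 pos [531.6 -96.  198.3] rot [-1.7987e+02  1.3000e-01  2.0130e+01] F [-0.4  0.4  0.2] w 91.4
shift units [ 0.047 -0.006  2.383] turn units [-0.026  0.025 -0.034] j [-0.32  0.41  1.55  0.    1.19 -0.67]
```

View pics/w4.png

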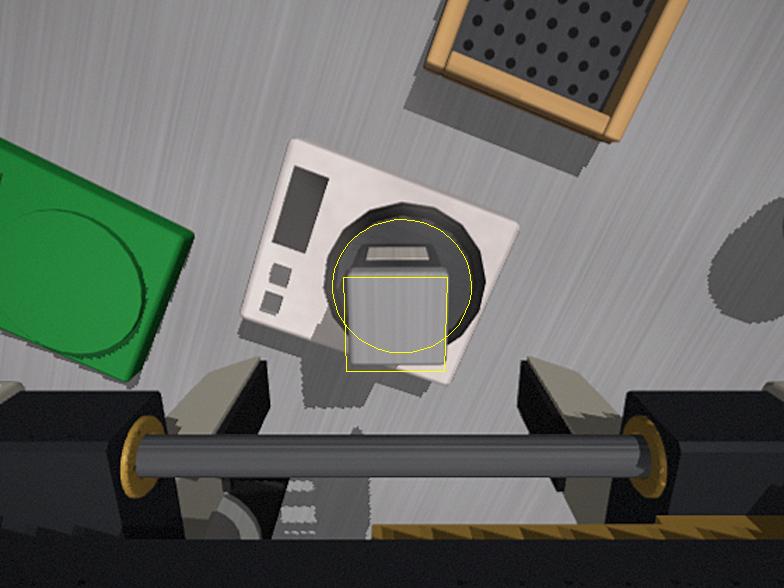

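View pics/s4.png

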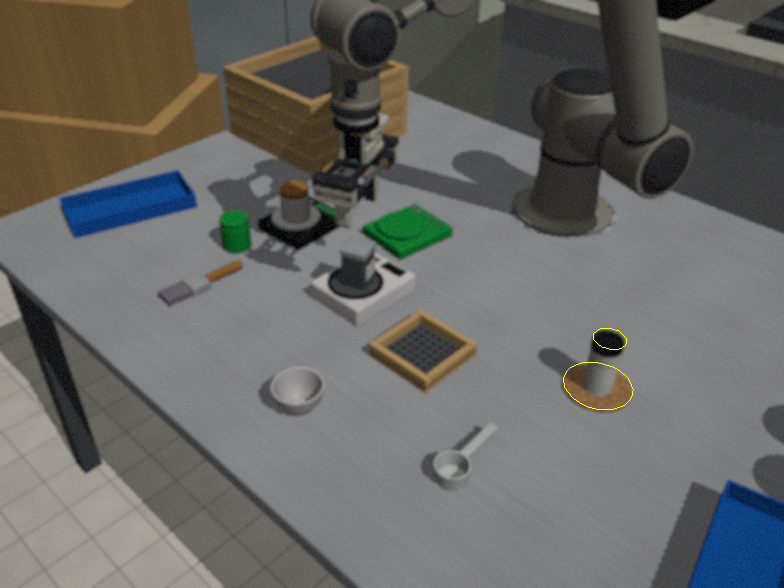

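The tall tin stands upright on the mat in the scene picture (600,365). In the wrist picture the square tin's lid is at (397,315), aligned with the jaws, and again about 3 mm "up" from the top-camera estimate. I descend.

drive_tool([
  {"hand": -1, "tx": 0.05, "ty": -0.04, "tz": 0.2, "wx": 0, "wy": 0, "wz": 0},
  {"hand": -1, "tx": 0, "ty": 0, "tz": 0.35, "wx": 0, "wy": 0, "wz": 0},
  {"hand": -1, "tx": 0, "ty": 0, "tz": 0.4, "wx": 0, "wy": 0, "wz": 0},
  {"hand": -1, "tx": 0, "ty": 0, "tz": 0.4, "wx": 0, "wy": 0, "wz": 0},
  {"hand": -1, "tx": 0, "ty": 0, "tz": 0.4, "wx": 0, "wy": 0, "wz": 0},
  {"hand": -1, "tx": 0, "ty": 0, "tz": 0.35, "wx": 0, "wy": 0, "wz": 0},
  {"hand": -1, "tx": 0, "ty": 0, "tz": 0.2, "wx": 0, "wy": 0, "wz": 0},
  {"hand": -1, "tx": 0, "ty": 0, "tz": 0.06, "wx": 0, "wy": 0, "wz": 0},
  {"hand": -1, "tx": 0, "ty": 0, "tz": 0, "wx": 0, "wy": 0, "wz": 0},
  {"hand": 1, "tx": 0, "ty": 0, "tz": 0, "wx": 0, "wy": 0, "wz": 0},
  {"hand": 1, "tx": 0, "ty": 0, "tz": 0, "wx": 0, "wy": 0, "wz": 0},
  {"hand": 1, "tx": 0, "ty": 0, "tz": 0, "wx": 0, "wy": 0, "wz": 0},
  {"hand": 1, "tx": 0, "ty": 0, "tz": 0, "wx": 0, "wy": 0, "wz": 0},
  {"hand": 1, "tx": 0, "ty": 0, "tz": 0, "wx": 0, "wy": 0, "wz": 0},
  {"hand": 1, "tx": 0, "ty": 0, "tz": 0, "wx": 0, "wy": 0, "wz": 0},
  {"hand": 1, "tx": 0, "ty": 0, "tz": 0, "wx": 0, "wy": 0, "wz": 0},
  {"hand": 1, "tx": 0, "ty": 0, "tz": 0, "wx": 0, "wy": 0, "wz": 0},
])

```text
time: 11.57
tool_pos: [533.6, -93.4, 105.8]
tcp_rot: [3.142, -0.0, 0.353]
contact_force: [0.5, 0.2, 0.5]
grip_width: 49.9
```

```bash
python3 - <<'E'
from wr import *
o=get_obs();p=o['tool_pos']
show('w5','wrist',[box(p[0],p[1],120,25,25,o['tcp_rot'][2])])
E
python3 go.py 568.6 94.5 150 0
```

```text
t 11.62 pos [533.7 -93.4 105.8] rot [ 1.7999e+02 -1.0000e-02  2.0260e+01] F [-0.7 -0.5  1.1] w 49.6
shift units [ 2.446 -4.105 -1.104] turn units [ 1.000e-03 -2.000e-03  4.051e+00] j [-0.31  0.52  1.66  0.    0.97 -0.67]
```

View pics/w5.png

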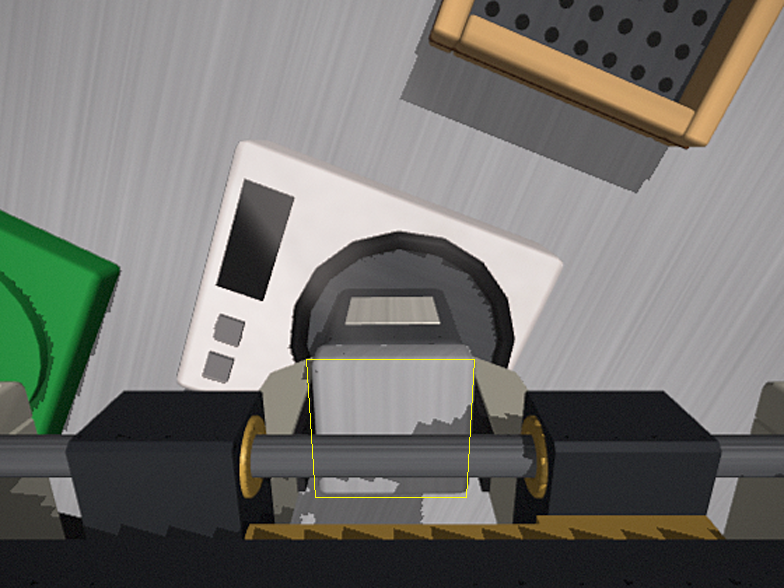

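drive_tool([
  {"hand": 1, "tx": 0, "ty": 0, "tz": -0.15, "wx": 0, "wy": 0, "wz": 0},
  {"hand": 1, "tx": 0, "ty": 0, "tz": -0.3, "wx": 0, "wy": 0, "wz": 0},
  {"hand": 1, "tx": 0, "ty": 0, "tz": -0.35, "wx": 0, "wy": 0, "wz": 0},
  {"hand": 1, "tx": 0, "ty": 0, "tz": -0.2, "wx": 0, "wy": 0, "wz": 0},
  {"hand": 1, "tx": 0.1, "ty": -0.18, "tz": -0.1, "wx": 0, "wy": 0, "wz": 0},
  {"hand": 1, "tx": 0.24, "ty": -0.4, "tz": 0, "wx": 0, "wy": 0, "wz": 0},
  {"hand": 1, "tx": 0.36, "ty": -0.6, "tz": 0, "wx": 0, "wy": 0, "wz": 0},
  {"hand": 1, "tx": 0.36, "ty": -0.6, "tz": 0, "wx": 0, "wy": 0, "wz": 0},
  {"hand": 1, "tx": 0.36, "ty": -0.6, "tz": 0, "wx": 0, "wy": 0, "wz": 0},
  {"hand": 1, "tx": 0.36, "ty": -0.6, "tz": 0, "wx": 0, "wy": 0, "wz": 0},
  {"hand": 1, "tx": 0.36, "ty": -0.6, "tz": 0, "wx": 0, "wy": 0, "wz": 0},
  {"hand": 1, "tx": 0.24, "ty": -0.4, "tz": 0, "wx": 0, "wy": 0, "wz": 0},
  {"hand": 1, "tx": 0.1, "ty": -0.2, "tz": 0, "wx": 0, "wy": 0, "wz": 0.4},
  {"hand": 1, "tx": 0, "ty": 0, "tz": 0, "wx": 0, "wy": 0, "wz": 0.8},
  {"hand": 1, "tx": 0, "ty": 0, "tz": 0, "wx": 0, "wy": 0, "wz": 0.8},
  {"hand": 1, "tx": 0, "ty": 0, "tz": 0, "wx": 0, "wy": 0, "wz": 0.8},
  {"hand": 1, "tx": 0, "ty": 0, "tz": 0, "wx": 0, "wy": 0, "wz": 0.8},
  {"hand": 1, "tx": 0, "ty": 0, "tz": 0, "wx": 0, "wy": 0, "wz": 0.4},
  {"hand": 1, "tx": 0, "ty": 0, "tz": 0, "wx": 0, "wy": 0, "wz": 0},
  {"hand": 1, "tx": 0, "ty": 0, "tz": 0, "wx": 0, "wy": 0, "wz": 0},
])

```text
time: 13.28
tool_pos: [568.5, 98.3, 149.4]
tcp_rot: [-3.141, 0.001, 0.006]
contact_force: [0.6, -0.1, -2.2]
grip_width: 49.8
```

```bash
python3 go.py 569 97.5 75.8 0; python3 - <<'E'
from wr import *
show('w6','wrist',[box(569,97.5,30,65,65,0),box(569,97.5,10,24,24,0)])
E
```

```text
t 13.28 pos [568.5  98.3 149.4] rot [-1.7999e+02  4.0000e-02  3.4000e-01] F [ 0.6 -0.1 -2.2] w 49.8
shift units [0.014 0.021 1.839] turn units [-0.002  0.009  0.068] j [0.04 0.52 1.51 0.   1.12 0.03]
```

View pics/w6.png

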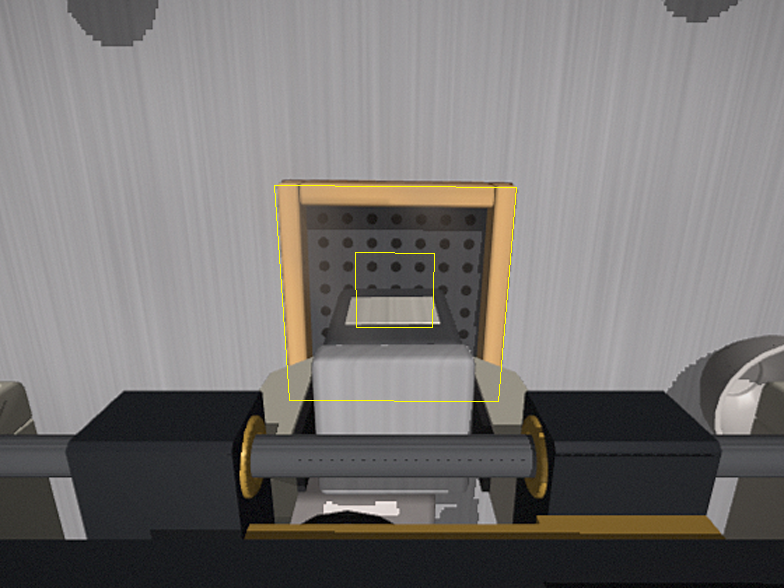

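The sieve rim (281–516, 180) agrees with the target within about 2 mm, and the tool is above its centre. I lower.

drive_tool([
  {"hand": 1, "tx": 0.02, "ty": 0, "tz": 0.15, "wx": 0, "wy": 0, "wz": 0},
  {"hand": 1, "tx": 0, "ty": 0, "tz": 0.3, "wx": 0, "wy": 0, "wz": 0},
  {"hand": 1, "tx": 0, "ty": 0, "tz": 0.35, "wx": 0, "wy": 0, "wz": 0},
  {"hand": 1, "tx": 0, "ty": 0, "tz": 0.35, "wx": 0, "wy": 0, "wz": 0},
  {"hand": 1, "tx": 0, "ty": 0, "tz": 0.3, "wx": 0, "wy": 0, "wz": 0},
  {"hand": 1, "tx": 0, "ty": 0, "tz": 0.18, "wx": 0, "wy": 0, "wz": 0},
  {"hand": 1, "tx": 0, "ty": 0, "tz": 0.08, "wx": 0, "wy": 0, "wz": 0},
  {"hand": 1, "tx": 0, "ty": 0, "tz": 0.04, "wx": 0, "wy": 0, "wz": 0},
  {"hand": 1, "tx": 0, "ty": 0, "tz": 0.03, "wx": 0, "wy": 0, "wz": 0},
  {"hand": 1, "tx": 0, "ty": 0, "tz": 0, "wx": 0, "wy": 0, "wz": 0},
  {"hand": 1, "tx": 0, "ty": 0, "tz": 0, "wx": 0, "wy": 0, "wz": 0},
])

```text
time: 14.25
tool_pos: [570.0, 97.9, 79.1]
tcp_rot: [-3.141, -0.001, 0.005]
contact_force: [0.2, -0.7, -2.6]
grip_width: 49.7
```

drive_tool([
  {"hand": 1, "tx": 0, "ty": 0, "tz": 0.02, "wx": 0, "wy": 0, "wz": 0},
  {"hand": 1, "tx": 0, "ty": 0, "tz": 0.02, "wx": 0, "wy": 0, "wz": 0},
  {"hand": 1, "tx": 0, "ty": 0, "tz": 0, "wx": 0, "wy": 0, "wz": 0},
  {"hand": 1, "tx": 0, "ty": 0, "tz": 0, "wx": 0, "wy": 0, "wz": 0},
])

```text
time: 14.58
tool_pos: [569.6, 97.9, 77.0]
tcp_rot: [-3.142, -0.0, 0.004]
contact_force: [-0.7, -0.9, -2.2]
grip_width: 49.7
```

drive_tool([
  {"hand": 1, "tx": 0, "ty": 0, "tz": 0.02, "wx": 0, "wy": 0, "wz": 0},
  {"hand": 1, "tx": 0, "ty": 0, "tz": 0.015, "wx": 0, "wy": 0, "wz": 0},
  {"hand": 1, "tx": 0, "ty": 0, "tz": 0, "wx": 0, "wy": 0, "wz": 0},
  {"hand": 1, "tx": 0, "ty": 0, "tz": 0, "wx": 0, "wy": 0, "wz": 0},
])

```text
time: 14.92
tool_pos: [569.7, 97.9, 75.8]
tcp_rot: [-3.141, -0.0, 0.004]
contact_force: [-0.6, -0.0, 1.6]
grip_width: 49.8
```

drive_tool([
  {"hand": -1, "tx": 0, "ty": 0, "tz": 0, "wx": 0, "wy": 0, "wz": 0},
  {"hand": -1, "tx": 0, "ty": 0, "tz": 0, "wx": 0, "wy": 0, "wz": 0},
  {"hand": -1, "tx": 0, "ty": 0, "tz": 0, "wx": 0, "wy": 0, "wz": 0},
  {"hand": -1, "tx": 0, "ty": 0, "tz": 0, "wx": 0, "wy": 0, "wz": 0},
  {"hand": -1, "tx": 0, "ty": 0, "tz": 0, "wx": 0, "wy": 0, "wz": 0},
  {"hand": -1, "tx": 0, "ty": 0, "tz": 0, "wx": 0, "wy": 0, "wz": 0},
  {"hand": -1, "tx": 0, "ty": 0, "tz": -0.3, "wx": 0, "wy": 0, "wz": 0},
  {"hand": -1, "tx": 0, "ty": 0, "tz": -0.6, "wx": 0, "wy": 0, "wz": 0},
  {"hand": -1, "tx": 0, "ty": 0, "tz": -0.6, "wx": 0, "wy": 0, "wz": 0},
  {"hand": -1, "tx": 0, "ty": 0, "tz": -0.6, "wx": 0, "wy": 0, "wz": 0},
  {"hand": -1, "tx": 0, "ty": 0, "tz": -0.6, "wx": 0, "wy": 0, "wz": 0},
  {"hand": -1, "tx": 0, "ty": 0, "tz": -0.4, "wx": 0, "wy": 0, "wz": 0},
  {"hand": -1, "tx": 0, "ty": 0, "tz": 0, "wx": 0, "wy": 0, "wz": 0},
])

```text
time: 16.0
tool_pos: [571.4, 98.0, 203.5]
tcp_rot: [-3.141, -0.007, 0.005]
contact_force: [0.2, 0.4, 0.7]
grip_width: 92.1
```

```bash
python3 go.py 463 -347 200 0
```

```text
t 16.0 pos [571.4  98.  203.5] rot [-179.98   -0.42    0.26] F [0.2 0.4 0.7] w 92.1
shift units [-2.762 11.112  0.063] turn units [-0.005 -0.083  0.052] j [0.04 0.47 1.43 0.   1.23 0.03]
```

drive_tool([
  {"hand": -1, "tx": -0.1, "ty": 0.38, "tz": 0, "wx": 0, "wy": 0, "wz": 0.05},
  {"hand": -1, "tx": -0.18, "ty": 0.74, "tz": 0, "wx": 0, "wy": 0, "wz": 0},
  {"hand": -1, "tx": -0.18, "ty": 0.74, "tz": 0, "wx": 0, "wy": 0, "wz": 0},
  {"hand": -1, "tx": -0.18, "ty": 0.74, "tz": 0, "wx": 0, "wy": 0, "wz": 0},
  {"hand": -1, "tx": -0.18, "ty": 0.74, "tz": 0, "wx": 0, "wy": 0, "wz": 0},
  {"hand": -1, "tx": -0.18, "ty": 0.74, "tz": 0, "wx": 0, "wy": 0, "wz": 0},
  {"hand": -1, "tx": -0.18, "ty": 0.74, "tz": 0, "wx": 0, "wy": 0, "wz": 0},
  {"hand": -1, "tx": -0.18, "ty": 0.74, "tz": 0, "wx": 0, "wy": 0, "wz": 0},
  {"hand": -1, "tx": -0.18, "ty": 0.74, "tz": 0, "wx": 0, "wy": 0, "wz": 0},
  {"hand": -1, "tx": -0.18, "ty": 0.74, "tz": 0, "wx": 0, "wy": 0, "wz": 0},
  {"hand": -1, "tx": -0.18, "ty": 0.74, "tz": 0, "wx": 0, "wy": 0, "wz": 0},
  {"hand": -1, "tx": -0.18, "ty": 0.74, "tz": 0, "wx": 0, "wy": 0, "wz": 0},
  {"hand": -1, "tx": -0.18, "ty": 0.74, "tz": 0, "wx": 0, "wy": 0, "wz": 0},
  {"hand": -1, "tx": -0.18, "ty": 0.74, "tz": 0, "wx": 0, "wy": 0, "wz": 0},
  {"hand": -1, "tx": -0.18, "ty": 0.74, "tz": 0, "wx": 0, "wy": 0, "wz": 0},
  {"hand": -1, "tx": -0.1, "ty": 0.38, "tz": 0, "wx": 0, "wy": 0, "wz": 0},
  {"hand": -1, "tx": 0, "ty": 0, "tz": 0, "wx": 0, "wy": 0, "wz": 0},
  {"hand": -1, "tx": 0, "ty": 0, "tz": 0, "wx": 0, "wy": 0, "wz": 0},
])

```text
time: 17.5
tool_pos: [460.5, -346.9, 198.5]
tcp_rot: [-3.14, 0.001, -0.002]
contact_force: [0.6, 0.4, 0.0]
grip_width: 92.1
```

```bash
python3 go.py 463 -347 71 0; python3 - <<'E'
from wr import *
show('w7','wrist',[circ(463,-347,106,29),circ(458.5,-353.5,36,50)])
show('t7','top',[box(569,95.5,30,65,65,0),box(569,95.5,90,25,25,0)])
E
```

```text
t 17.5 pos [ 460.5 -346.9  198.5] rot [-1.799e+02  5.000e-02 -9.000e-02] F [0.6 0.4 0. ] w 92.1
shift units [0.065 0.009 3.187] turn units [-0.02   0.011 -0.017] j [-0.78  0.47  1.44  0.    1.23 -0.78]
```

View pics/w7.png

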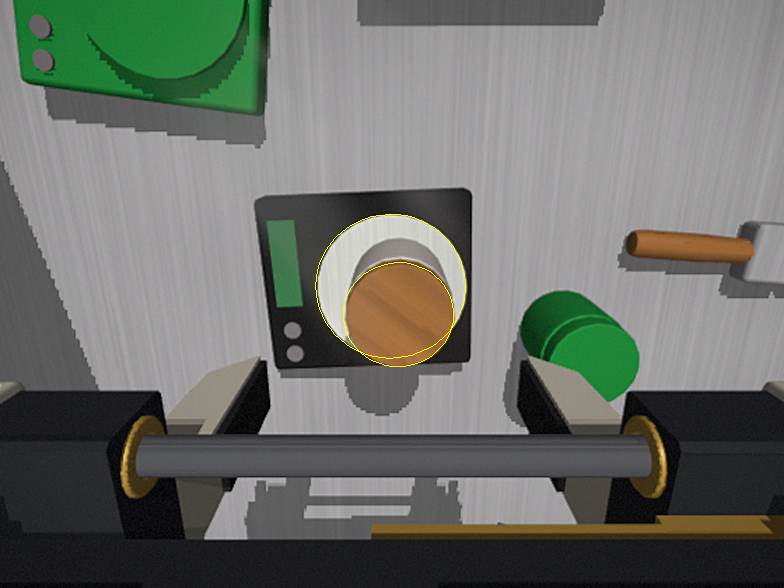

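View pics/t7.png

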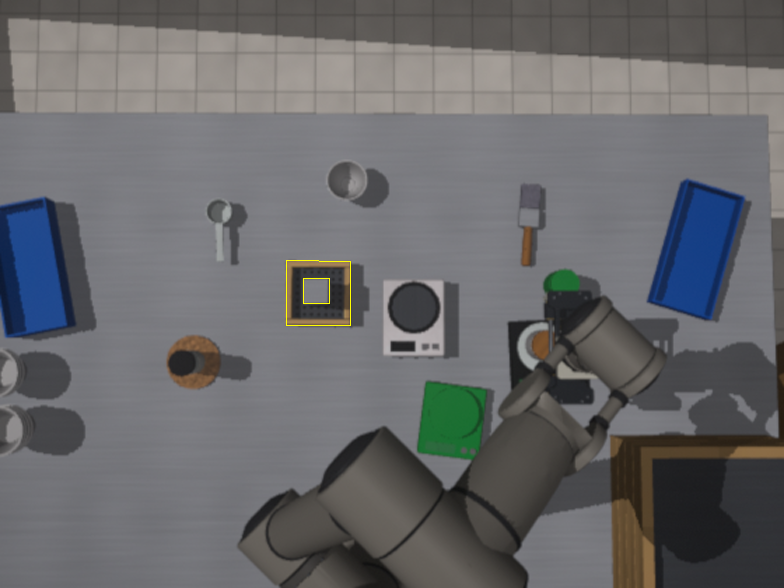

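The wrist picture shows the wooden lid at (400,315), exactly on the projection, with the pan at (391,286). The green can (595,355) is close to the right finger, so I check that clearance and the square tin's centring.

```bash
python3 - <<'E'
from h import *
m=np.load('pics/w7_m.npy',allow_pickle=True).item()
for q in[(595,355),(541,352),(520,330)]:print(pix2w(m,q[0]/1.4,q[1]/1.4,70).round(1))
im=cv2.imread('pics/t7_raw.png')
cv2.imwrite('pics/c7.png',cv2.resize(im[175:245,195:330],None,fx=5.5,fy=5.5,interpolation=cv2.INTER_CUBIC))
E
```

```text
[ 586.1 -386.1   70. ]
[ 552.3 -384.    70. ]
[ 538.1 -369.4   70. ]
```

View pics/c7.png

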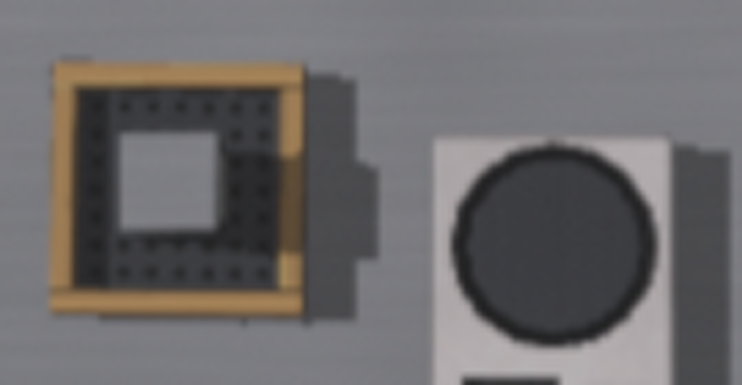

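```bash
python3 - <<'E'
from h import *
m=np.load('pics/t7_m.npy',allow_pickle=True).item()
f=lambda x,y,z:pix2w(m,195+(x+.5)/5.5-.5,175+(y+.5)/5.5-.5,z).round(1)
print('sq',f(168,181,90),'sieve',f(53,62,30),f(304,62,30),f(303,315,30),f(50,315,30),'ring',f(555,245.5,45))
E
python3 go.py 463.5 -347 71 0
```

```text
sq [568.4  96.3  90. ] sieve [634.2 160.6  30. ] [634.2  31.1  30. ] [503.5  31.4  30. ] [503.6 161.2  30. ] ring [538.5 -97.5  45. ]
t 17.6 pos [ 461.1 -345.7  199. ] rot [-1.7992e+02  3.0000e-02  5.0000e-02] F [-0.4 -0.1  0.3] w 91.9
shift units [0.062 0.038 3.2  ] turn units [-0.016  0.006  0.009] j [-0.78  0.47  1.44  0.    1.23 -0.78]
```

The square tin is within 1 mm of the sieve's centre, and the green can (nearest edge x≈552) clears the finger (x≈528). I descend on the jar and grip.

drive_tool([
  {"hand": -1, "tx": 0.06, "ty": 0.02, "tz": 0.2, "wx": 0, "wy": 0, "wz": 0},
  {"hand": -1, "tx": 0, "ty": 0, "tz": 0.4, "wx": 0, "wy": 0, "wz": 0},
  {"hand": -1, "tx": 0, "ty": 0, "tz": 0.4, "wx": 0, "wy": 0, "wz": 0},
  {"hand": -1, "tx": 0, "ty": 0, "tz": 0.4, "wx": 0, "wy": 0, "wz": 0},
  {"hand": -1, "tx": 0, "ty": 0, "tz": 0.4, "wx": 0, "wy": 0, "wz": 0},
  {"hand": -1, "tx": 0, "ty": 0, "tz": 0.4, "wx": 0, "wy": 0, "wz": 0},
  {"hand": -1, "tx": 0, "ty": 0, "tz": 0.4, "wx": 0, "wy": 0, "wz": 0},
  {"hand": -1, "tx": 0, "ty": 0, "tz": 0.3, "wx": 0, "wy": 0, "wz": 0},
  {"hand": -1, "tx": 0, "ty": 0, "tz": 0.2, "wx": 0, "wy": 0, "wz": 0},
  {"hand": -1, "tx": 0, "ty": 0, "tz": 0.1, "wx": 0, "wy": 0, "wz": 0},
  {"hand": -1, "tx": 0, "ty": 0, "tz": 0, "wx": 0, "wy": 0, "wz": 0},
  {"hand": 1, "tx": 0, "ty": 0, "tz": 0, "wx": 0, "wy": 0, "wz": 0},
  {"hand": 1, "tx": 0, "ty": 0, "tz": 0, "wx": 0, "wy": 0, "wz": 0},
  {"hand": 1, "tx": 0, "ty": 0, "tz": 0, "wx": 0, "wy": 0, "wz": 0},
  {"hand": 1, "tx": 0, "ty": 0, "tz": 0, "wx": 0, "wy": 0, "wz": 0},
  {"hand": 1, "tx": 0, "ty": 0, "tz": 0, "wx": 0, "wy": 0, "wz": 0},
  {"hand": 1, "tx": 0, "ty": 0, "tz": 0, "wx": 0, "wy": 0, "wz": 0},
  {"hand": 1, "tx": 0, "ty": 0, "tz": 0, "wx": 0, "wy": 0, "wz": 0},
])

```text
time: 19.1
tool_pos: [463.5, -348.0, 71.9]
tcp_rot: [3.141, -0.001, -0.0]
contact_force: [-0.1, -0.4, 2.2]
grip_width: 59.6
```

```bash
python3 - <<'E'
from wr import *
o=get_obs();p=o['tool_pos']
show('w8','wrist',[circ(p[0],p[1],106,29)])
E
python3 go.py 539.2 -95.3 135 0
```

```text
t 19.15 pos [ 463.5 -347.9   71.8] rot [ 1.7998e+02 -3.0000e-02 -0.0000e+00] F [-1.2 -0.   1.8] w 59.4
shift units [ 1.894 -6.315 -1.58 ] turn units [ 0.004 -0.006 -0.   ] j [-0.78  0.62  1.58  0.    0.95 -0.78]
```

View pics/w8.png

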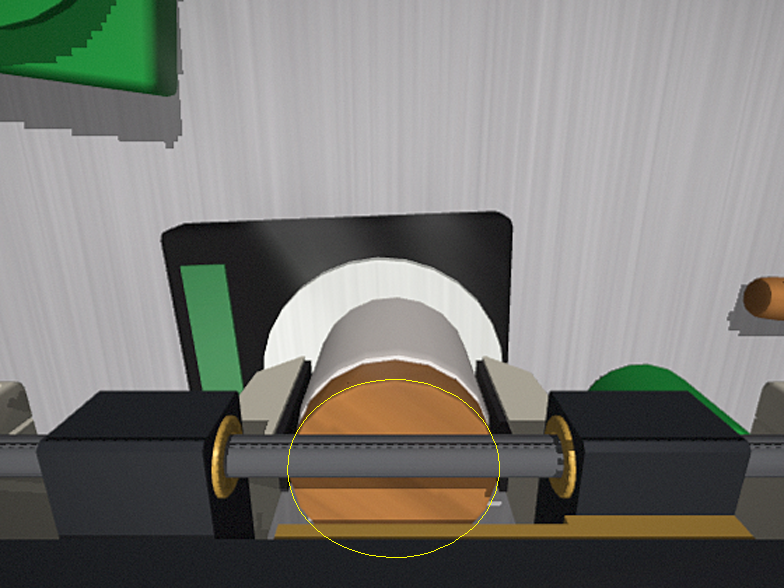

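drive_tool([
  {"hand": 1, "tx": 0, "ty": 0, "tz": -0.15, "wx": 0, "wy": 0, "wz": 0},
  {"hand": 1, "tx": 0, "ty": 0, "tz": -0.3, "wx": 0, "wy": 0, "wz": 0},
  {"hand": 1, "tx": 0, "ty": 0, "tz": -0.4, "wx": 0, "wy": 0, "wz": 0},
  {"hand": 1, "tx": 0, "ty": 0, "tz": -0.4, "wx": 0, "wy": 0, "wz": 0},
  {"hand": 1, "tx": 0, "ty": 0, "tz": -0.25, "wx": 0, "wy": 0, "wz": 0},
  {"hand": 1, "tx": 0.06, "ty": -0.2, "tz": -0.1, "wx": 0, "wy": 0, "wz": 0},
  {"hand": 1, "tx": 0.12, "ty": -0.4, "tz": 0, "wx": 0, "wy": 0, "wz": 0},
  {"hand": 1, "tx": 0.18, "ty": -0.6, "tz": 0, "wx": 0, "wy": 0, "wz": 0},
  {"hand": 1, "tx": 0.18, "ty": -0.6, "tz": 0, "wx": 0, "wy": 0, "wz": 0},
  {"hand": 1, "tx": 0.18, "ty": -0.6, "tz": 0, "wx": 0, "wy": 0, "wz": 0},
  {"hand": 1, "tx": 0.18, "ty": -0.6, "tz": 0, "wx": 0, "wy": 0, "wz": 0},
  {"hand": 1, "tx": 0.18, "ty": -0.6, "tz": 0, "wx": 0, "wy": 0, "wz": 0},
  {"hand": 1, "tx": 0.18, "ty": -0.6, "tz": 0, "wx": 0, "wy": 0, "wz": 0},
  {"hand": 1, "tx": 0.18, "ty": -0.6, "tz": 0, "wx": 0, "wy": 0, "wz": 0},
  {"hand": 1, "tx": 0.18, "ty": -0.6, "tz": 0, "wx": 0, "wy": 0, "wz": 0},
  {"hand": 1, "tx": 0.18, "ty": -0.6, "tz": 0, "wx": 0, "wy": 0, "wz": 0},
  {"hand": 1, "tx": 0.09, "ty": -0.31, "tz": 0, "wx": 0, "wy": 0, "wz": 0},
  {"hand": 1, "tx": 0, "ty": 0, "tz": 0, "wx": 0, "wy": 0, "wz": 0},
  {"hand": 1, "tx": 0, "ty": 0, "tz": 0, "wx": 0, "wy": 0, "wz": 0},
])

```text
time: 20.73
tool_pos: [538.6, -94.7, 135.0]
tcp_rot: [-3.142, 0.001, 0.002]
contact_force: [-0.9, -0.1, -4.0]
grip_width: 59.5
```

```bash
python3 go.py 539.2 -95.3 76 0; python3 - <<'E'
from wr import *
show('w9','wrist',[circ(539.2,-95.3,45,45),circ(539.2,-95.3,45,50)])
E
```

```text
t 20.73 pos [538.6 -94.7 135. ] rot [-1.8e+02  6.0e-02  1.1e-01] F [-0.9 -0.1 -4. ] w 59.5
shift units [0.017 0.016 1.475] turn units [-0.001  0.013  0.022] j [-0.31  0.49  1.61 -0.    1.05 -0.32]
```

View pics/w9.png

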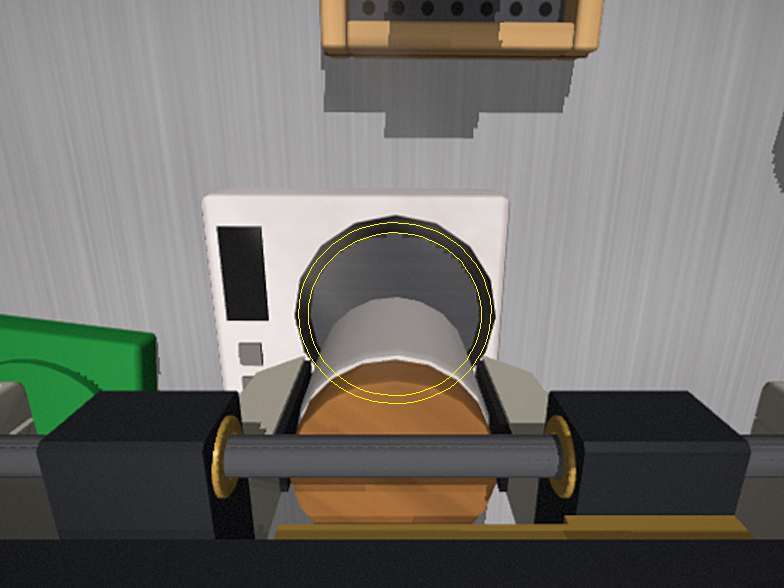

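The ring's outer edge (297–494, top at 215) matches the projected target, so the jar is above the ring's centre. I lower.

drive_tool([
  {"hand": 1, "tx": 0.01, "ty": 0, "tz": 0.15, "wx": 0, "wy": 0, "wz": 0},
  {"hand": 1, "tx": 0, "ty": 0, "tz": 0.3, "wx": 0, "wy": 0, "wz": 0},
  {"hand": 1, "tx": 0, "ty": 0, "tz": 0.3, "wx": 0, "wy": 0, "wz": 0},
  {"hand": 1, "tx": 0, "ty": 0, "tz": 0.25, "wx": 0, "wy": 0, "wz": 0},
  {"hand": 1, "tx": 0, "ty": 0, "tz": 0.2, "wx": 0, "wy": 0, "wz": 0},
  {"hand": 1, "tx": 0, "ty": 0, "tz": 0.12, "wx": 0, "wy": 0, "wz": 0},
  {"hand": 1, "tx": 0, "ty": 0, "tz": 0.06, "wx": 0, "wy": 0, "wz": 0},
  {"hand": 1, "tx": 0, "ty": 0, "tz": 0.03, "wx": 0, "wy": 0, "wz": 0},
  {"hand": 1, "tx": 0, "ty": 0, "tz": 0.02, "wx": 0, "wy": 0, "wz": 0},
  {"hand": 1, "tx": 0, "ty": 0, "tz": 0, "wx": 0, "wy": 0, "wz": 0},
  {"hand": 1, "tx": 0, "ty": 0, "tz": 0, "wx": 0, "wy": 0, "wz": 0},
])

```text
time: 21.7
tool_pos: [539.6, -95.4, 78.7]
tcp_rot: [3.141, -0.001, 0.0]
contact_force: [0.9, 0.3, -4.6]
grip_width: 59.5
```

drive_tool([
  {"hand": 1, "tx": 0, "ty": 0, "tz": 0.02, "wx": 0, "wy": 0, "wz": 0},
  {"hand": 1, "tx": 0, "ty": 0, "tz": 0.02, "wx": 0, "wy": 0, "wz": 0},
  {"hand": 1, "tx": 0, "ty": 0, "tz": 0.015, "wx": 0, "wy": 0, "wz": 0},
  {"hand": 1, "tx": 0, "ty": 0, "tz": 0, "wx": 0, "wy": 0, "wz": 0},
  {"hand": 1, "tx": 0, "ty": 0, "tz": 0, "wx": 0, "wy": 0, "wz": 0},
])

```text
time: 22.12
tool_pos: [539.3, -95.4, 76.1]
tcp_rot: [-3.142, -0.0, 0.0]
contact_force: [-0.4, -0.2, -3.7]
grip_width: 59.5
```

drive_tool([
  {"hand": 1, "tx": 0, "ty": 0, "tz": 0.015, "wx": 0, "wy": 0, "wz": 0},
  {"hand": 1, "tx": 0, "ty": 0, "tz": 0, "wx": 0, "wy": 0, "wz": 0},
  {"hand": 1, "tx": 0, "ty": 0, "tz": 0, "wx": 0, "wy": 0, "wz": 0},
])

```text
time: 22.37
tool_pos: [539.4, -95.4, 75.9]
tcp_rot: [3.142, -0.0, 0.0]
contact_force: [-1.2, 1.1, 1.5]
grip_width: 59.8
```

drive_tool([
  {"hand": -1, "tx": 0, "ty": 0, "tz": 0, "wx": 0, "wy": 0, "wz": 0},
  {"hand": -1, "tx": 0, "ty": 0, "tz": 0, "wx": 0, "wy": 0, "wz": 0},
  {"hand": -1, "tx": 0, "ty": 0, "tz": 0, "wx": 0, "wy": 0, "wz": 0},
  {"hand": -1, "tx": 0, "ty": 0, "tz": 0, "wx": 0, "wy": 0, "wz": 0},
  {"hand": -1, "tx": 0, "ty": 0, "tz": 0, "wx": 0, "wy": 0, "wz": 0},
  {"hand": -1, "tx": 0, "ty": 0, "tz": 0, "wx": 0, "wy": 0, "wz": 0},
  {"hand": -1, "tx": 0, "ty": 0, "tz": -0.3, "wx": 0, "wy": 0, "wz": 0},
  {"hand": -1, "tx": 0, "ty": 0, "tz": -0.6, "wx": 0, "wy": 0, "wz": 0},
  {"hand": -1, "tx": 0, "ty": 0, "tz": -0.6, "wx": 0, "wy": 0, "wz": 0},
  {"hand": -1, "tx": 0, "ty": 0, "tz": -0.6, "wx": 0, "wy": 0, "wz": 0},
  {"hand": -1, "tx": 0, "ty": 0, "tz": -0.6, "wx": 0, "wy": 0, "wz": 0},
  {"hand": -1, "tx": 0, "ty": 0, "tz": -0.4, "wx": 0, "wy": 0, "wz": 0},
  {"hand": -1, "tx": 0, "ty": 0, "tz": 0, "wx": 0, "wy": 0, "wz": 0},
])

```text
time: 23.45
tool_pos: [541.1, -95.9, 203.3]
tcp_rot: [3.139, -0.007, 0.0]
contact_force: [0.0, 0.3, 0.3]
grip_width: 91.8
```

```bash
python3 go.py 429.5 352 200 0
```

```text
t 23.45 pos [541.1 -95.9 203.3] rot [ 1.7988e+02 -3.9000e-01  1.0000e-02] F [0.  0.3 0.3] w 91.8
shift units [ -2.788 -11.198   0.039] turn units [ 0.024 -0.079  0.002] j [-0.31  0.41  1.52  0.    1.2  -0.32]
```

drive_tool([
  {"hand": -1, "tx": -0.1, "ty": -0.38, "tz": 0, "wx": 0, "wy": 0, "wz": 0},
  {"hand": -1, "tx": -0.185, "ty": -0.745, "tz": 0, "wx": 0, "wy": 0, "wz": 0},
  {"hand": -1, "tx": -0.185, "ty": -0.745, "tz": 0, "wx": 0, "wy": 0, "wz": 0},
  {"hand": -1, "tx": -0.185, "ty": -0.745, "tz": 0, "wx": 0, "wy": 0, "wz": 0},
  {"hand": -1, "tx": -0.185, "ty": -0.745, "tz": 0, "wx": 0, "wy": 0, "wz": 0},
  {"hand": -1, "tx": -0.185, "ty": -0.745, "tz": 0, "wx": 0, "wy": 0, "wz": 0},
  {"hand": -1, "tx": -0.185, "ty": -0.745, "tz": 0, "wx": 0, "wy": 0, "wz": 0},
  {"hand": -1, "tx": -0.185, "ty": -0.745, "tz": 0, "wx": 0, "wy": 0, "wz": 0},
  {"hand": -1, "tx": -0.185, "ty": -0.745, "tz": 0, "wx": 0, "wy": 0, "wz": 0},
  {"hand": -1, "tx": -0.185, "ty": -0.745, "tz": 0, "wx": 0, "wy": 0, "wz": 0},
  {"hand": -1, "tx": -0.185, "ty": -0.745, "tz": 0, "wx": 0, "wy": 0, "wz": 0},
  {"hand": -1, "tx": -0.185, "ty": -0.745, "tz": 0, "wx": 0, "wy": 0, "wz": 0},
  {"hand": -1, "tx": -0.185, "ty": -0.745, "tz": 0, "wx": 0, "wy": 0, "wz": 0},
  {"hand": -1, "tx": -0.185, "ty": -0.745, "tz": 0, "wx": 0, "wy": 0, "wz": 0},
  {"hand": -1, "tx": -0.185, "ty": -0.745, "tz": 0, "wx": 0, "wy": 0, "wz": 0},
  {"hand": -1, "tx": -0.1, "ty": -0.38, "tz": 0, "wx": 0, "wy": 0, "wz": 0},
  {"hand": -1, "tx": 0, "ty": 0, "tz": 0, "wx": 0, "wy": 0, "wz": 0},
  {"hand": -1, "tx": 0, "ty": 0, "tz": 0, "wx": 0, "wy": 0, "wz": 0},
])

```text
time: 24.95
tool_pos: [426.2, 352.6, 198.0]
tcp_rot: [3.14, 0.002, 0.002]
contact_force: [0.4, -0.7, -1.3]
grip_width: 91.6
```

```bash
python3 go.py 429.5 352 89 0; python3 - <<'E'
from wr import *
show('w10','wrist',[circ(429.5,352,105,25)])
show('t10','top',[])
im=cv2.imread('pics/t10_raw.png')
cv2.imwrite('pics/c10.png',cv2.resize(im[175:285,270:420],None,fx=5,fy=5,interpolation=cv2.INTER_CUBIC))
E
```

```text
t 24.95 pos [426.2 352.6 198. ] rot [1.7991e+02 1.3000e-01 1.4000e-01] F [ 0.4 -0.7 -1.3] w 91.6
shift units [0.089 0.01  2.725] turn units [0.019 0.026 0.028] j [ 0.55  0.43  1.51 -0.    1.2   0.55]
```

View pics/w10.png

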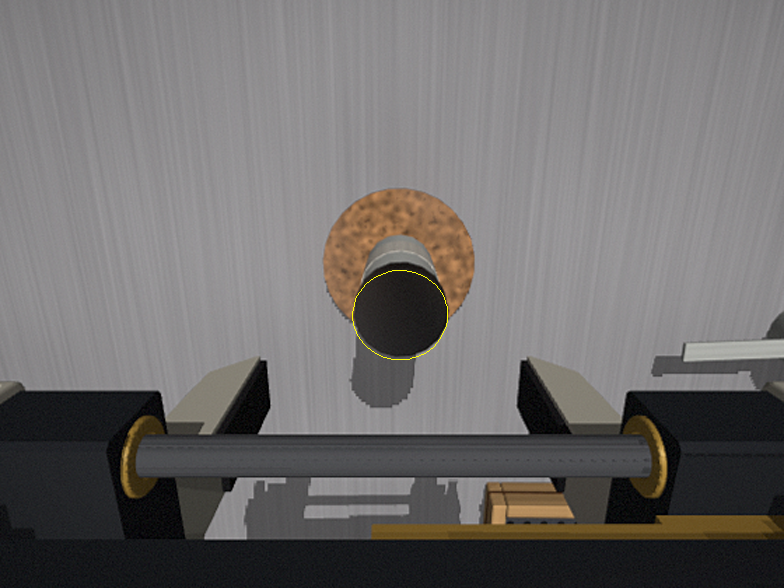

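View pics/c10.png

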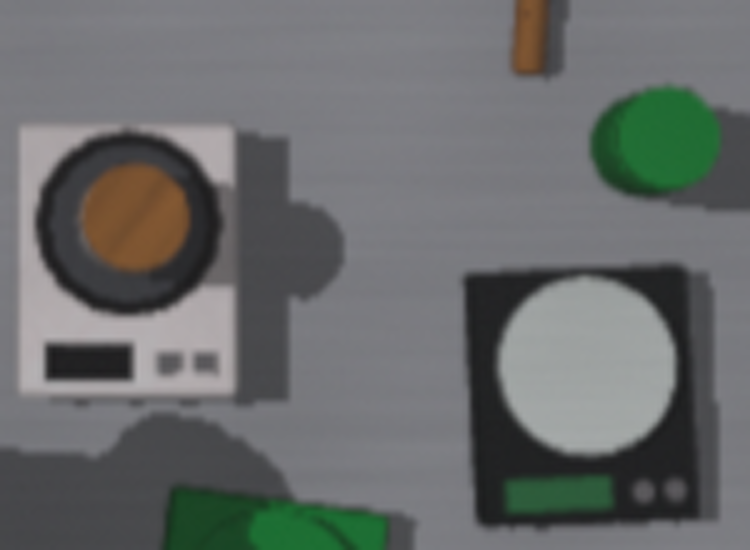

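The wrist picture shows the tin's lid on the projection at (400,314). In the top crop the jar (135,217) stands inside the ring (129,223), and the pan (587,366) is free.

drive_tool([
  {"hand": -1, "tx": 0.09, "ty": 0, "tz": 0.2, "wx": 0, "wy": 0, "wz": 0},
  {"hand": -1, "tx": 0, "ty": 0, "tz": 0.4, "wx": 0, "wy": 0, "wz": 0},
  {"hand": -1, "tx": 0, "ty": 0, "tz": 0.4, "wx": 0, "wy": 0, "wz": 0},
  {"hand": -1, "tx": 0, "ty": 0, "tz": 0.4, "wx": 0, "wy": 0, "wz": 0},
  {"hand": -1, "tx": 0, "ty": 0, "tz": 0.4, "wx": 0, "wy": 0, "wz": 0},
  {"hand": -1, "tx": 0, "ty": 0, "tz": 0.4, "wx": 0, "wy": 0, "wz": 0},
  {"hand": -1, "tx": 0, "ty": 0, "tz": 0.3, "wx": 0, "wy": 0, "wz": 0},
  {"hand": -1, "tx": 0, "ty": 0, "tz": 0.2, "wx": 0, "wy": 0, "wz": 0},
  {"hand": -1, "tx": 0, "ty": 0, "tz": 0, "wx": 0, "wy": 0, "wz": 0},
  {"hand": 1, "tx": 0, "ty": 0, "tz": 0, "wx": 0, "wy": 0, "wz": 0},
  {"hand": 1, "tx": 0, "ty": 0, "tz": 0, "wx": 0, "wy": 0, "wz": 0},
  {"hand": 1, "tx": 0, "ty": 0, "tz": 0, "wx": 0, "wy": 0, "wz": 0},
  {"hand": 1, "tx": 0, "ty": 0, "tz": 0, "wx": 0, "wy": 0, "wz": 0},
  {"hand": 1, "tx": 0, "ty": 0, "tz": 0, "wx": 0, "wy": 0, "wz": 0},
  {"hand": 1, "tx": 0, "ty": 0, "tz": 0, "wx": 0, "wy": 0, "wz": 0},
  {"hand": 1, "tx": 0, "ty": 0, "tz": 0, "wx": 0, "wy": 0, "wz": 0},
  {"hand": 1, "tx": 0, "ty": 0, "tz": 0, "wx": 0, "wy": 0, "wz": 0},
])

```text
time: 26.47
tool_pos: [431.1, 352.3, 91.8]
tcp_rot: [-3.141, -0.0, 0.0]
contact_force: [-2.0, -0.1, 2.4]
grip_width: 49.4
```

```bash
python3 - <<'E'
from wr import *
o=get_obs();p=o['tool_pos']
m=np.load('pics/t10_m.npy',allow_pickle=True).item()
f=lambda x,y,z:pix2w(m,270+(x+.5)/5-.5,175+(y+.5)/5-.5,z).round(1)
print('jar',f(135,217,110),'ring',f(129,223,45),'pan',f(587,366,36))
show('w11','wrist',[circ(p[0],p[1],105,25)])
E
python3 go.py 458.5 -353.8 220 0
```

```text
jar [538.7 -97.  110. ] ring [538.5 -97.3  45. ] pan [ 458.1 -355.8   36. ]
t 26.52 pos [431.1 352.3  91.7] rot [-1.7999e+02  0.0000e+00  1.0000e-02] F [-1.   0.8  1.2] w 49.9
shift units [ 0.68  17.653 -3.21 ] turn units [-0.003  0.     0.002] j [0.55 0.56 1.63 0.   0.96 0.55]
```

View pics/w11.png

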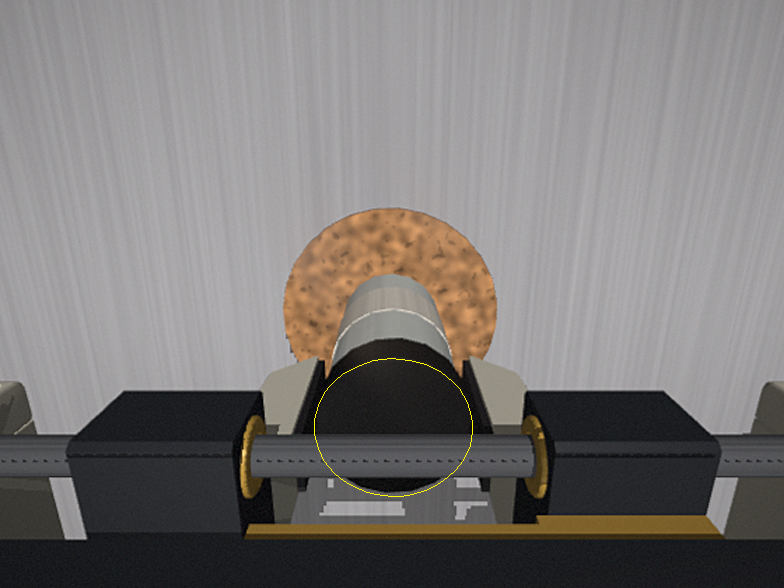

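drive_tool([
  {"hand": 1, "tx": 0, "ty": 0, "tz": -0.15, "wx": 0, "wy": 0, "wz": 0},
  {"hand": 1, "tx": 0, "ty": 0, "tz": -0.4, "wx": 0, "wy": 0, "wz": 0},
  {"hand": 1, "tx": 0, "ty": 0, "tz": -0.6, "wx": 0, "wy": 0, "wz": 0},
  {"hand": 1, "tx": 0, "ty": 0, "tz": -0.6, "wx": 0, "wy": 0, "wz": 0},
  {"hand": 1, "tx": 0, "ty": 0, "tz": -0.5, "wx": 0, "wy": 0, "wz": 0},
  {"hand": 1, "tx": 0, "ty": 0.2, "tz": -0.2, "wx": 0, "wy": 0, "wz": 0},
  {"hand": 1, "tx": 0.03, "ty": 0.4, "tz": 0, "wx": 0, "wy": 0, "wz": 0},
  {"hand": 1, "tx": 0.03, "ty": 0.6, "tz": 0, "wx": 0, "wy": 0, "wz": 0},
  {"hand": 1, "tx": 0.03, "ty": 0.75, "tz": 0, "wx": 0, "wy": 0, "wz": 0},
  {"hand": 1, "tx": 0.03, "ty": 0.75, "tz": 0, "wx": 0, "wy": 0, "wz": 0},
  {"hand": 1, "tx": 0.03, "ty": 0.75, "tz": 0, "wx": 0, "wy": 0, "wz": 0},
  {"hand": 1, "tx": 0.03, "ty": 0.75, "tz": 0, "wx": 0, "wy": 0, "wz": 0},
  {"hand": 1, "tx": 0.03, "ty": 0.75, "tz": 0, "wx": 0, "wy": 0, "wz": 0},
  {"hand": 1, "tx": 0.03, "ty": 0.75, "tz": 0, "wx": 0, "wy": 0, "wz": 0},
  {"hand": 1, "tx": 0.03, "ty": 0.75, "tz": 0, "wx": 0, "wy": 0, "wz": 0},
  {"hand": 1, "tx": 0.03, "ty": 0.75, "tz": 0, "wx": 0, "wy": 0, "wz": 0},
  {"hand": 1, "tx": 0.03, "ty": 0.6, "tz": 0, "wx": 0, "wy": 0, "wz": 0},
  {"hand": 1, "tx": 0.03, "ty": 0.3, "tz": 0, "wx": 0, "wy": 0, "wz": 0},
  {"hand": 1, "tx": 0, "ty": 0, "tz": 0, "wx": 0, "wy": 0, "wz": 0},
])

```text
time: 28.1
tool_pos: [445.2, 25.6, 188.9]
tcp_rot: [3.141, 0.001, -0.003]
contact_force: [0.6, -0.1, -3.6]
grip_width: 49.7
```

```bash
python3 go.py 458.6 -354.3 190 0
```

```text
t 28.1 pos [445.2  25.6 188.9] rot [ 1.7996e+02  6.0000e-02 -1.8000e-01] F [ 0.6 -0.1 -3.6] w 49.7
shift units [ 0.364  9.496 -0.02 ] turn units [ 0.009  0.013 -0.035] j [-0.11  0.25  1.81 -0.    1.08 -0.11]
```

drive_tool([
  {"hand": 1, "tx": 0.02, "ty": 0.2, "tz": 0, "wx": 0, "wy": 0, "wz": 0},
  {"hand": 1, "tx": 0.02, "ty": 0.4, "tz": 0, "wx": 0, "wy": 0, "wz": 0},
  {"hand": 1, "tx": 0.02, "ty": 0.6, "tz": 0, "wx": 0, "wy": 0, "wz": 0},
  {"hand": 1, "tx": 0.03, "ty": 0.75, "tz": 0, "wx": 0, "wy": 0, "wz": 0},
  {"hand": 1, "tx": 0.03, "ty": 0.75, "tz": 0, "wx": 0, "wy": 0, "wz": 0},
  {"hand": 1, "tx": 0.03, "ty": 0.75, "tz": 0, "wx": 0, "wy": 0, "wz": 0},
  {"hand": 1, "tx": 0.03, "ty": 0.75, "tz": 0, "wx": 0, "wy": 0, "wz": 0},
  {"hand": 1, "tx": 0.03, "ty": 0.75, "tz": 0, "wx": 0, "wy": 0, "wz": 0},
  {"hand": 1, "tx": 0.03, "ty": 0.75, "tz": 0, "wx": 0, "wy": 0, "wz": 0},
  {"hand": 1, "tx": 0.03, "ty": 0.75, "tz": 0, "wx": 0, "wy": 0, "wz": 0},
  {"hand": 1, "tx": 0.03, "ty": 0.75, "tz": 0, "wx": 0, "wy": 0, "wz": 0},
  {"hand": 1, "tx": 0.03, "ty": 0.75, "tz": 0, "wx": 0, "wy": 0, "wz": 0},
  {"hand": 1, "tx": 0.02, "ty": 0.75, "tz": 0, "wx": 0, "wy": 0, "wz": 0},
  {"hand": 1, "tx": 0.01, "ty": 0.5, "tz": 0, "wx": 0, "wy": 0, "wz": 0},
  {"hand": 1, "tx": 0, "ty": 0.3, "tz": 0, "wx": 0, "wy": 0, "wz": 0},
  {"hand": 1, "tx": 0, "ty": 0, "tz": 0, "wx": 0, "wy": 0, "wz": 0},
  {"hand": 1, "tx": 0, "ty": 0, "tz": 0, "wx": 0, "wy": 0, "wz": 0},
])

```text
time: 29.52
tool_pos: [460.0, -350.9, 188.8]
tcp_rot: [-3.14, 0.001, 0.0]
contact_force: [-1.1, 1.4, -3.3]
grip_width: 49.7
```

```bash
python3 go.py 458.6 -354.3 122.8 0; python3 - <<'E'
from wr import *
show('w12','wrist',[circ(458.6,-353.5,36,50)])
E
```

```text
t 29.52 pos [ 460.  -350.9  188.8] rot [-1.799e+02  5.000e-02  0.000e+00] F [-1.1  1.4 -3.3] w 49.7
shift units [-0.033  0.087  1.65 ] turn units [-0.02   0.011  0.001] j [-0.78  0.48  1.45  0.    1.21 -0.78]
```

View pics/w12.png

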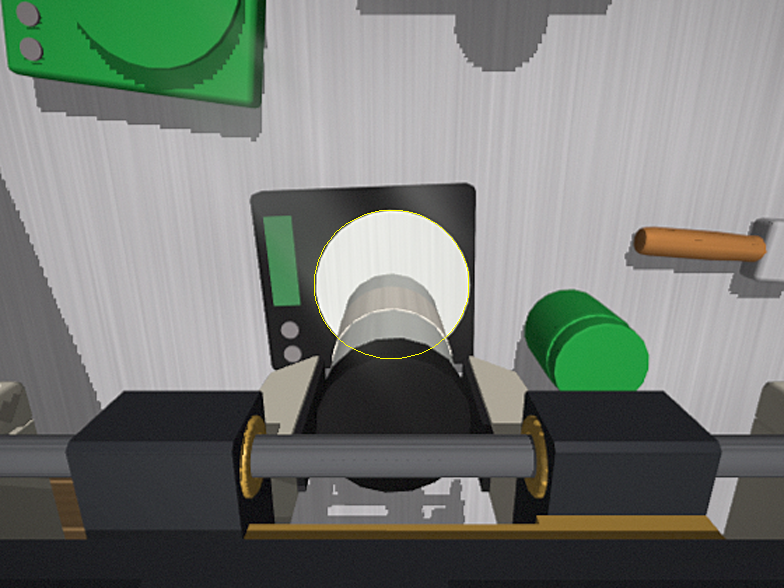

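The pan (314–470, 210–358) matches the projected target circle. I correct by about 3 mm and lower.

drive_tool([
  {"hand": 1, "tx": -0.03, "ty": 0.08, "tz": 0.15, "wx": 0, "wy": 0, "wz": 0},
  {"hand": 1, "tx": 0, "ty": 0, "tz": 0.3, "wx": 0, "wy": 0, "wz": 0},
  {"hand": 1, "tx": 0, "ty": 0, "tz": 0.35, "wx": 0, "wy": 0, "wz": 0},
  {"hand": 1, "tx": 0, "ty": 0, "tz": 0.3, "wx": 0, "wy": 0, "wz": 0},
  {"hand": 1, "tx": 0, "ty": 0, "tz": 0.2, "wx": 0, "wy": 0, "wz": 0},
  {"hand": 1, "tx": 0, "ty": 0, "tz": 0.13, "wx": 0, "wy": 0, "wz": 0},
  {"hand": 1, "tx": 0, "ty": 0, "tz": 0.08, "wx": 0, "wy": 0, "wz": 0},
  {"hand": 1, "tx": 0, "ty": 0, "tz": 0.04, "wx": 0, "wy": 0, "wz": 0},
  {"hand": 1, "tx": 0, "ty": 0, "tz": 0.02, "wx": 0, "wy": 0, "wz": 0},
  {"hand": 1, "tx": 0, "ty": 0, "tz": 0, "wx": 0, "wy": 0, "wz": 0},
  {"hand": 1, "tx": 0, "ty": 0, "tz": 0, "wx": 0, "wy": 0, "wz": 0},
])

```text
time: 30.48
tool_pos: [459.1, -355.2, 127.2]
tcp_rot: [3.141, -0.001, 0.0]
contact_force: [0.0, -0.7, -2.3]
grip_width: 49.8
```

drive_tool([
  {"hand": 1, "tx": 0, "ty": 0, "tz": 0.02, "wx": 0, "wy": 0, "wz": 0},
  {"hand": 1, "tx": 0, "ty": 0, "tz": 0, "wx": 0, "wy": 0, "wz": 0},
  {"hand": 1, "tx": 0, "ty": 0, "tz": 0, "wx": 0, "wy": 0, "wz": 0},
])

```text
time: 30.73
tool_pos: [459.0, -355.0, 126.0]
tcp_rot: [3.142, -0.0, 0.0]
contact_force: [-0.0, -0.1, -3.0]
grip_width: 50.2
```

drive_tool([
  {"hand": 1, "tx": 0, "ty": 0, "tz": 0.02, "wx": 0, "wy": 0, "wz": 0},
  {"hand": 1, "tx": 0, "ty": 0, "tz": 0.02, "wx": 0, "wy": 0, "wz": 0},
  {"hand": 1, "tx": 0, "ty": 0, "tz": 0.02, "wx": 0, "wy": 0, "wz": 0},
  {"hand": 1, "tx": 0, "ty": 0, "tz": 0.015, "wx": 0, "wy": 0, "wz": 0},
  {"hand": 1, "tx": 0, "ty": 0, "tz": 0, "wx": 0, "wy": 0, "wz": 0},
  {"hand": 1, "tx": 0, "ty": 0, "tz": 0, "wx": 0, "wy": 0, "wz": 0},
])

```text
time: 31.23
tool_pos: [458.9, -355.0, 122.8]
tcp_rot: [-3.141, 0.0, 0.0]
contact_force: [-0.1, -0.3, -2.7]
grip_width: 49.7
```

drive_tool([
  {"hand": 1, "tx": 0, "ty": 0, "tz": 0.015, "wx": 0, "wy": 0, "wz": 0},
  {"hand": 1, "tx": 0, "ty": 0, "tz": 0, "wx": 0, "wy": 0, "wz": 0},
  {"hand": 1, "tx": 0, "ty": 0, "tz": 0, "wx": 0, "wy": 0, "wz": 0},
])

```text
time: 31.48
tool_pos: [459.0, -355.2, 122.8]
tcp_rot: [3.141, -0.0, 0.0]
contact_force: [-2.2, -0.1, 1.7]
grip_width: 50.0
```

Contact is made (force went from −2.7 to +1.7 N). I release, rise and retreat.

drive_tool([
  {"hand": -1, "tx": 0, "ty": 0, "tz": 0, "wx": 0, "wy": 0, "wz": 0},
  {"hand": -1, "tx": 0, "ty": 0, "tz": 0, "wx": 0, "wy": 0, "wz": 0},
  {"hand": -1, "tx": 0, "ty": 0, "tz": 0, "wx": 0, "wy": 0, "wz": 0},
  {"hand": -1, "tx": 0, "ty": 0, "tz": 0, "wx": 0, "wy": 0, "wz": 0},
  {"hand": -1, "tx": 0, "ty": 0, "tz": 0, "wx": 0, "wy": 0, "wz": 0},
  {"hand": -1, "tx": 0, "ty": 0, "tz": 0, "wx": 0, "wy": 0, "wz": 0},
  {"hand": -1, "tx": 0, "ty": 0, "tz": -0.3, "wx": 0, "wy": 0, "wz": 0},
  {"hand": -1, "tx": 0, "ty": 0, "tz": -0.6, "wx": 0, "wy": 0, "wz": 0},
  {"hand": -1, "tx": 0, "ty": 0, "tz": -0.6, "wx": 0, "wy": 0, "wz": 0},
  {"hand": -1, "tx": 0, "ty": 0, "tz": -0.6, "wx": 0, "wy": 0, "wz": 0},
  {"hand": -1, "tx": 0, "ty": 0, "tz": -0.4, "wx": 0, "wy": 0, "wz": 0},
  {"hand": -1, "tx": 0, "ty": -0.3, "tz": 0, "wx": 0, "wy": 0, "wz": 0},
  {"hand": -1, "tx": 0, "ty": -0.6, "tz": 0, "wx": 0, "wy": 0, "wz": 0},
  {"hand": -1, "tx": 0, "ty": -0.7, "tz": 0, "wx": 0, "wy": 0, "wz": 0},
  {"hand": -1, "tx": 0, "ty": -0.7, "tz": 0, "wx": 0, "wy": 0, "wz": 0},
  {"hand": -1, "tx": 0, "ty": -0.7, "tz": 0, "wx": 0, "wy": 0, "wz": 0},
  {"hand": -1, "tx": 0, "ty": -0.7, "tz": 0, "wx": 0, "wy": 0, "wz": 0},
  {"hand": -1, "tx": 0, "ty": -0.7, "tz": 0, "wx": 0, "wy": 0, "wz": 0},
  {"hand": -1, "tx": 0, "ty": -0.7, "tz": 0, "wx": 0, "wy": 0, "wz": 0},
  {"hand": -1, "tx": 0, "ty": -0.3, "tz": 0, "wx": 0, "wy": 0, "wz": 0},
])

```text
time: 33.15
tool_pos: [457.8, -135.4, 221.4]
tcp_rot: [-3.14, 0.002, 0.002]
contact_force: [0.7, 0.5, 0.1]
grip_width: 91.9
```

drive_tool([
  {"hand": -1, "tx": 0, "ty": -0.3, "tz": 0, "wx": 0, "wy": 0, "wz": 0},
  {"hand": -1, "tx": 0, "ty": -0.7, "tz": 0, "wx": 0, "wy": 0, "wz": 0},
  {"hand": -1, "tx": 0, "ty": -0.7, "tz": 0, "wx": 0, "wy": 0, "wz": 0},
  {"hand": -1, "tx": 0, "ty": -0.7, "tz": 0, "wx": 0, "wy": 0, "wz": 0},
  {"hand": -1, "tx": 0, "ty": -0.7, "tz": 0, "wx": 0, "wy": 0, "wz": 0},
  {"hand": -1, "tx": 0, "ty": -0.7, "tz": 0, "wx": 0, "wy": 0, "wz": 0},
  {"hand": -1, "tx": 0, "ty": -0.7, "tz": 0, "wx": 0, "wy": 0, "wz": 0},
  {"hand": -1, "tx": 0, "ty": -0.7, "tz": 0, "wx": 0, "wy": 0, "wz": 0},
  {"hand": -1, "tx": 0, "ty": -0.7, "tz": 0, "wx": 0, "wy": 0, "wz": 0},
  {"hand": -1, "tx": 0, "ty": -0.7, "tz": 0, "wx": 0, "wy": 0, "wz": 0},
  {"hand": -1, "tx": 0, "ty": -0.7, "tz": 0, "wx": 0, "wy": 0, "wz": 0},
  {"hand": -1, "tx": 0, "ty": -0.3, "tz": 0, "wx": 0, "wy": 0, "wz": 0},
  {"hand": -1, "tx": 0, "ty": 0, "tz": 0, "wx": 0, "wy": 0, "wz": 0},
])

```text
time: 34.23
tool_pos: [458.8, 166.7, 221.8]
tcp_rot: [-3.141, 0.0, 0.003]
contact_force: [-0.3, 0.2, -0.5]
grip_width: 91.7
```

```bash
python3 - <<'E'
from wr import *
show('t13','top',[circ(458.1,-355.8,36,50),circ(458.1,-355.8,136,25),circ(538.5,-97.3,110,29),box(569,96,90,25,25,0)])
show('s13','scene',[])
im=cv2.imread('pics/t13_raw.png')
cv2.imwrite('pics/c13.png',cv2.resize(im[120:285,190:420],None,fx=3.4,fy=3.4,interpolation=cv2.INTER_CUBIC))
print(get_obs()['tool_pos'],get_obs()['contact_force'])
E
```

```text
[458.88117327 164.47533788 221.94244051] [-0.40379617 -0.7649479  -0.47694494]
```

View pics/t13.png

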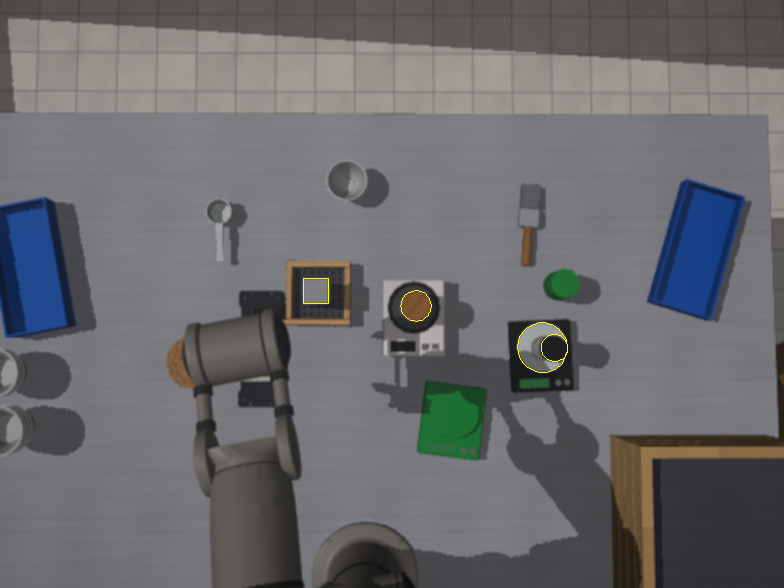

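View pics/s13.png

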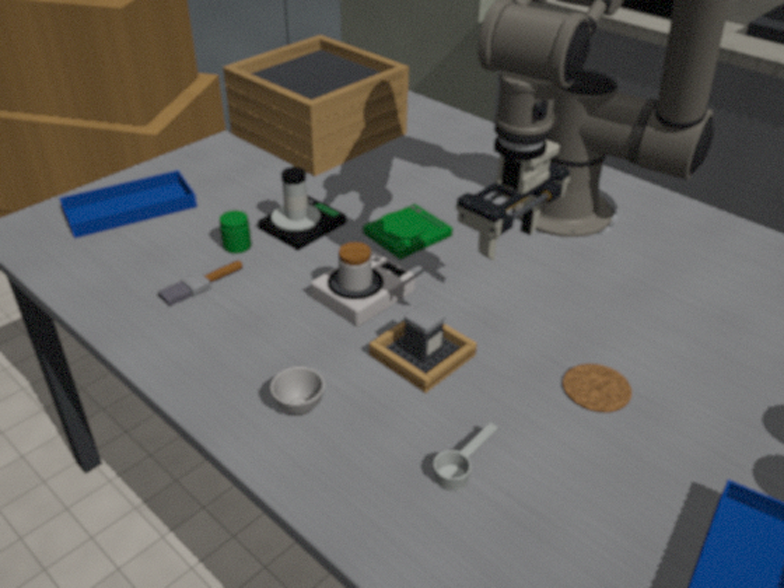

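View pics/c13.png

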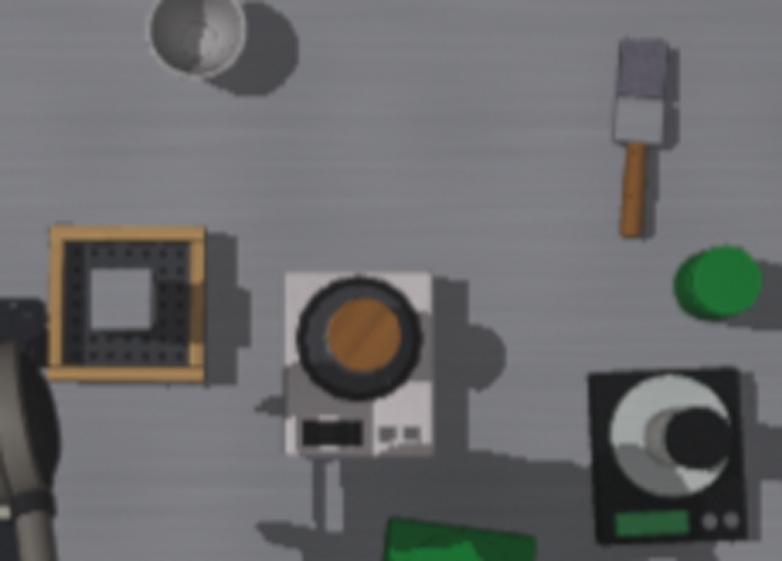

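All three lids lie on the projected target outlines: square tin (316,291), jar (416,306), tall tin (554,348). The mat is empty, the containers are upright, and the bowl, brush and scoop are where they were. I hand in.

```bash
python3 - <<'E'
from plant import *
print(get_obs()['time'],get_obs()['dq'].round(3)); print(close_job())
E
```

```text
34.3333 [-0.027 -0.007  0.005 -0.     0.001 -0.002]
the job is handed in; nothing more can be done
None
```

The three containers are at their stations, and I handed the job in at about 34 s. I parked the tall tin on the cork mat, moved the square tin to the sieve and the squat jar into the meter's ring, then moved the tall tin from the mat to the scale's pan.

The last camera checks showed:
- **Square tin:** within about 1 mm of the sieve's centre.
- **Squat jar:** within about 0.5 mm of the ring's centre.
- **Tall tin:** on the projected target in the middle of the pan, within a few mm by eye.
- **Everything else:** all three containers upright and released, the mat empty, and the bowl, brush, scoop and green look-alikes where they were. The open gripper stood clear, touching nothing.

Some checks disagreed:
- **Cameras:** the top and wrist cameras differed by 2–3 mm in y, which I corrected for. The fixed scene camera was off by about 5 mm, so I used it only for a visual check.
- **First tool call:** my first move call was refused because rows need all seven numbers; nothing moved.

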